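# Load the rinse-bottle lift, pump it up and pin it

### The arm

A 6-joint arm with a two-finger parallel gripper is mounted at the origin on a cart in front of the work surface, level with it; the furniture and walls round the work are solid. World frame = base frame: x ahead of the robot, y to its left, z up, the work surface at z = 0. Lengths are in m, angles in rad, forces in N, time in s.
With the tool pointing down it reaches from about 0.25 to 0.775 m from the base axis. Payload 4 kg.
Tool frame: the origin (TCP) lies between the finger pads; the fingertips stand 25 mm ahead of it and the grasp point (between the pads) lies 6 mm ahead of it (robot.tip_reach is the z of the fingertips in the tool frame, in m); z points along the fingers, y is the line along which they close (so a half turn about z gives the same grasp; the last joint's range is limited). The gripper opens to 94 mm and grips with 3 to 60 N. Pads are 16 mm wide; open, the fingers measure 119 mm over their backs; the gripper's body (75 mm by 177 mm) begins 78 mm behind the grasp point.
Start: joints at [1.175, 0.087, 1.371, -0, 1.684, -0.103], TCP at [0.159, 0.527, 0.21] pointing down, gripper open.
Joint ranges: [-3.1, 3.1], [-0.76, 2.03], [0.27, 2.55], [-1.08, 4.22], [0.17, 2.65], [-2.57, 2.57]. Speed limits (rad/s): [2.79, 2.79, 3.14, 3.14, 3.14, 3.14].

### API

Orientations are given as [roll, pitch, yaw] about the fixed x, y, z axes, in that order (R = Rz(yaw) Ry(pitch) Rx(roll)).
In Python, from bench import robot gives the robot as it stands. The module is installed in compiled form; this text tells all that it offers.
- The arm moves only by the shell command python3 -m handwheel 'ROWS'. ROWS is JSON, a list of rows, each a list of 3 entries, a list of its own where there are three numbers: the turn, a rotation vector about the world's x, y, z in units of 90 degrees (1.0 is 90 degrees), then the shift along the world's x, y, z in units of 0.05 m (1.0 is 0.05 m), then the closure, from 0 (fully open) to 1 (shut). A call has 1 to 5 rows; each row shifts and turns the commanded pose from where the row before left it; what a row does not reach is not made up. A row lasts 1/10 s, in which the tool goes at most 50 mm and 8.59 degrees, less where a joint would pass 70% of its speed; a pose out of reach is approached as far as the arm can. A call with a number of a shift or a turn outside -1 to 1 is refused whole. A call with a gripper value outside its range is refused whole. The fingers move at their own pace and stop on an object; the grip force is fixed at half the most. Time passes only in rows, so rows that do not move let the fingers close. It gives the time, the measured TCP pose, the force, the opening and the grip force at its end, in the units of the state.
- robot.get_obs(): the state, without advancing time (a new reading comes with each control period).
- robot.snapshot(name): name is "scene" or "top" or "wrist"; returns (picture, depth): 400x640x3 uint8, red, green, blue; 400x640 float32, m along the optical axis (not along the pixel's ray), 0 where there is no reading.
- robot.calibration(name): a dict with "mtx" (3x3 intrinsics, pixels), "D" ([k1, k2, p1, p2, k3] as OpenCV has them; the pictures are not rectified), "extrinsics" (4x4, takes a point from camera to world coordinates); the wrist camera has in their place "hand_eye" (4x4, takes a point from camera to tool coordinates, whose origin is the TCP and whose axes are the flange's). Camera axes: x right, y down, z forward; pixel columns grow to the right and rows downward; lengths in m; the calibration is good to about 2 mm. A picture is of the moment at which its call begins: read the wrist's pose just before it. calibration takes no time and is no camera call.
- robot.close_job(): hands the job in; it is judged then, once.
Trained networks look in the newest picture that a camera, given by its name, has taken for a name from the list of things; names that differ only in an ending like _2 or _b are one class to them, and where a whole thing is asked for, a point or a joint stands for the part that bears it (a point fixed in the world has none). Each returns a list of dicts, best first, with "p" (0 to 1); they miss things now and then, are a little off and sometimes report something else, mostly with a low value. They report only what shows in the picture. A call takes as long as a camera call.
- robot.boxes_of(query, camera): "bbox" ([left, top, right, bottom] in pixels, round what is visible of it).
The state is a dict: "time": time; "joint_positions": joint angles; "qvel": joint speeds; "joint_torque": joint torques, N m; "tool_pos": TCP position; "ee_rot": TCP orientation; "wrist_force": force on the tool from outside, world axes, zero at the start; "wrist_torque": the same for the moment, N m; "width": finger opening in m; "finger_force": force on a finger pad.
Only numpy, scipy, OpenCV 4.12 (cv2) and the standard library are available. Lean on these libraries where they do the work, as an engineer would, in place of code of your own. Each camera call takes 0.05 s, during which the arm holds its last target. There are 200 camera calls.

### The job

Get the rinse-solvent lift ready to feed: with the tray still down, stand every amber bottle upright inside the lift's tray. Then raise the loaded tray by pumping the black-gripped hand lever through full strokes, letting it spring back up each time, until the tray is at its top height and will climb no further, and after that push the red-handled headed pin from outside through the blue fork and the tray's steel lug until its head is fully home against the fork. Raise the tray with the lever only, not by hand, and leave the two boxes and the tape roll round about where they are.

Things in the scene. Friction and masses are not known exactly. Their poses are not given: they have to be found in the camera images.
- bottle_1_mid (a point): amber glass rinse bottle, a cylinder 44 mm in diameter and 83 mm tall in all: straight body up to 56 mm, shoulder, white ribbed screw cap 32 mm in diameter over the top 15 mm; 130 g more or less. This point is on its axis 40 mm above its underside, z along the axis. It starts upright on the worktop; there are two to four such bottles in a run (None: absent)
- bottle_2_mid (a point): amber glass rinse bottle, a cylinder 44 mm in diameter and 83 mm tall in all: straight body up to 56 mm, shoulder, white ribbed screw cap 32 mm in diameter over the top 15 mm; 130 g more or less. This point is on its axis 40 mm above its underside, z along the axis. It starts upright on the worktop; there are two to four such bottles in a run (None: absent)
- bottle_3_mid (a point): amber glass rinse bottle, a cylinder 44 mm in diameter and 83 mm tall in all: straight body up to 56 mm, shoulder, white ribbed screw cap 32 mm in diameter over the top 15 mm; 130 g more or less. This point is on its axis 40 mm above its underside, z along the axis. It starts upright on the worktop; there are two to four such bottles in a run (None: absent)
- bottle_4_mid (a point): amber glass rinse bottle, a cylinder 44 mm in diameter and 83 mm tall in all: straight body up to 56 mm, shoulder, white ribbed screw cap 32 mm in diameter over the top 15 mm; 130 g more or less. This point is on its axis 40 mm above its underside, z along the axis. It starts upright on the worktop; there are two to four such bottles in a run (None: absent)
- tray_floor (a point): centre of the tray's floor (top face). Open aluminium tray with a black mat, inside 135 mm along its x by 165 mm along its y, rim 14 mm high, walls 4 mm. Axes are the lift's, turned up to 0.15 rad: x away from the front, y left to the fork, z up. The mast stands 78 mm beyond this point in +x, up to 150 mm above the floor. Floor height over the worktop: 45 mm plus joint tray
- tray (a joint): rise of the tray, m, 0 to 0.0785. A ratchet holds it at 0, 15, 30, 45, 60 or 75 mm; it starts at 0 or 15 mm. A full lever stroke lifts it about 17 mm and it settles one 15 mm step higher; a stroke under about 0.5 rad gains nothing. 75 mm is the top step, where the lug hole meets the fork's; a further stroke stops solid at once
- lever (a joint): hand lever angle, rad: 0 at rest (the lever slants 0.40 rad up from its shaft towards the lift's front), 0.55 pressed right down against a stop. A spring brings it back up when let go. Pressing the grip down takes 3 to 7 N at first, 9 to 13 N at the bottom
- lever_grip (a point): centre of the lever's black rubber grip, a round bar 28 mm thick and 80 mm long at the lever's front end, on the right (-y) side of the lift, 165 mm from the shaft. The bar runs from here to point lever_shaft. Height over the worktop about 183 mm at rest, 94 mm pressed right down. It can simply be pressed from above
- lever_shaft (a point): point on the lever's shaft in line with the grip bar; the shaft is level, along the lift's y, 119 mm over the worktop. The lever turns about it
- pin_grip (a point): centre of the red square handle of the locking pin: 26 x 26 mm across, 42 mm long along its y. Frame axes: y runs from the shank towards the handle's end; the steel shank points along -y. The pin starts lying level on the worktop, its axis 13 mm up; 120 g
- pin_head (a point): centre of the front (seating) face of the pin's steel head, a disc 26 mm in diameter and 5 mm thick in front of the handle, 26 mm from the handle's centre. From this face the shank, 12.6 mm in diameter and 46 mm long with the last 10 mm tapering to 6 mm, runs along -y
- fork_hole (a point): centre of the hole in the outer (left) face of the blue fork, 100 mm over the worktop on the lift's left (+y) side. Hole 15 mm in diameter along the lift's y: outer cheek 6 mm thick, 4 mm gap, tray's lug 8 mm, 4 mm gap, inner cheek 6 mm. The pin enters along -y of this frame and its head ends on this face. Cheeks 34 mm wide, top 112 mm over the worktop. Axes as the tray's
- lug_hole (a point): centre of the hole, 15 mm in diameter, in the tray's steel lug (a plate facing y); it rises with the tray and is level with the fork's hole only at the top step
- carton: small brown carton, 50 x 66 x 40 mm, origin at its underside; leave it
- tape: white tape roll, 52 mm across, 16 mm tall, origin at its underside; leave it
- card_box: small white and red card box, 30 x 62 x 46 mm, origin at its underside; leave it

How it is judged:
On the way, in this order (a step that is already met when the one before it is completed fails the run):
1. every bottle stands upright inside the tray while the tray is still down (x of bottle_1_mid in the frame of tray_floor between -0.06 and 0.06 m and y of bottle_1_mid in the frame of tray_floor between -0.075 and 0.075 m and z of bottle_1_mid in the frame of tray_floor between 0.03 and 0.05 m and angle between each of bottle_1_mid, bottle_2_mid, bottle_3_mid, bottle_4_mid's own z axis and vertical below 0.15 rad and x of bottle_2_mid in the frame of tray_floor between -0.06 and 0.06 m and y of bottle_2_mid in the frame of tray_floor between -0.075 and 0.075 m and z of bottle_2_mid in the frame of tray_floor between 0.03 and 0.05 m and x of bottle_3_mid in the frame of tray_floor between -0.06 and 0.06 m and y of bottle_3_mid in the frame of tray_floor between -0.075 and 0.075 m and z of bottle_3_mid in the frame of tray_floor between 0.03 and 0.05 m and x of bottle_4_mid in the frame of tray_floor between -0.06 and 0.06 m and y of bottle_4_mid in the frame of tray_floor between -0.075 and 0.075 m and z of bottle_4_mid in the frame of tray_floor between 0.03 and 0.05 m and value of joint tray below 0.04 m), for 0.3 s.
2. the tray rests at its top step with the lever sprung back up (value of joint tray above 0.072 m and value of joint lever below 0.1 rad), for 0.3 s.
3. the pin is through fork and lug with its head against the fork (y of pin_head in the frame of fork_hole between -0.004 and 0.005 m and x of pin_head in the frame of fork_hole between -0.006 and 0.006 m and z of pin_head in the frame of fork_hole between -0.006 and 0.006 m and angle between the y axis of pin_head and the y axis of fork_hole, either way round below 0.25 rad), for 0.2 s.
At the end, for the whole second after the job is handed in: Every bottle present stands on the tray floor within its walls, tilted under 0.15 rad; tray joint above 72 mm; lever under 0.10 rad; pin head face within 5 mm of the fork face and 6 mm of the hole axis, in line within 0.25 rad; all at rest (all of step 2 and all of step 3 and x of bottle_1_mid in the frame of tray_floor between -0.06 and 0.06 m and y of bottle_1_mid in the frame of tray_floor between -0.075 and 0.075 m and z of bottle_1_mid in the frame of tray_floor between 0.03 and 0.05 m and angle between each of bottle_1_mid, bottle_2_mid, bottle_3_mid, bottle_4_mid's own z axis and vertical below 0.15 rad and x of bottle_2_mid in the frame of tray_floor between -0.06 and 0.06 m and y of bottle_2_mid in the frame of tray_floor between -0.075 and 0.075 m and z of bottle_2_mid in the frame of tray_floor between 0.03 and 0.05 m and x of bottle_3_mid in the frame of tray_floor between -0.06 and 0.06 m and y of bottle_3_mid in the frame of tray_floor between -0.075 and 0.075 m and z of bottle_3_mid in the frame of tray_floor between 0.03 and 0.05 m and x of bottle_4_mid in the frame of tray_floor between -0.06 and 0.06 m and y of bottle_4_mid in the frame of tray_floor between -0.075 and 0.075 m and z of bottle_4_mid in the frame of tray_floor between 0.03 and 0.05 m and linear speed of pin below 0.02 m/s and linear speed of each of bottle_1, bottle_2, bottle_3, bottle_4 below 0.03 m/s); the robot touches nothing.
It fails at once if a bystander is pushed more than 30 mm (distance of any of carton, tape, card_box from where it was at the start of the episode above 0.03 m).
It fails at once if the tray is lifted or pushed by hand (more than 12 N between the robot and the tray or its mast) (contact force between any of the fingers, the arm and tray above 12 N).
Of bottle_1, bottle_2, bottle_3, bottle_4 only 2 to 4 are there at a start; the rules pass over those that are not, and their reading is None.
At some moment in a run one of pin may be knocked a few centimetres aside while the robot is not near it.
It also fails if it takes over 208 s, if anything falls off the work surface, if the arm or the gripper's body presses on something with over 40 N, if the wrist force passes 120 N, or if a joint passes its speed limit or range.

## Working session

There is one attempt and no reset: what is moved stays moved. The work goes in short steps, Python scripts to look and compute and a shell command to move; the robot and the scene stay as the last step left them, time stands still between calls to the robot, and variables do not carry over. Pictures are saved under pics/ and viewed, at most 14 in all, crops included, and the job is handed in when it is done.

```bash
mkdir -p pics; cat > h.py <<'E'
import numpy as np, cv2
from bench import robot
from scipy.spatial.transform import Rotation as R
def snap(cam,save=None):
    o=robot.get_obs(); im,d=robot.snapshot(cam); c=robot.calibration(cam)
    if 'extrinsics' in c: T=np.array(c['extrinsics'])
    else:
        W=np.eye(4); W[:3,:3]=R.from_euler('xyz',o['ee_rot']).as_matrix(); W[:3,3]=o['tool_pos']; T=W@np.array(c['hand_eye'])
    if save: cv2.imwrite('pics/'+save+'.png',im[:,:,::-1])
    return im,d,np.array(c['mtx']),np.array(c['D']),T
def cloud(s):
    im,d,K,D,T=s; v,u=np.mgrid[0:400,0:640]
    n=cv2.undistortPoints(np.stack([u,v],-1).reshape(-1,1,2).astype(float),K,D).reshape(400,640,2)
    p=np.dstack([n,np.ones((400,640))])*d[...,None]
    w=p@T[:3,:3].T+T[:3,3]; w[d==0]=np.nan; return w
E
python3 - <<'E'
from h import *
for c in('scene','top'):
    s=snap(c,c+'0'); w=cloud(s); np.save(c+'.npy',w)
    print(c,s[4][:3,3].round(3))
    for q in('bottle_1_mid','pin_grip','lever_grip','tray','fork_hole','carton','tape','card_box','pin_head'):
        for b in robot.boxes_of(q,c)[:5]:
            x=b['bbox']; m=w[int(x[1]):int(x[3])+1,int(x[0]):int(x[2])+1].reshape(-1,3)
            print(q,round(b['p'],2),np.round(x),np.nanmedian(m,0).round(3),np.nanmax(m[:,2]).round(3))
E
```

```text
scene [-0.057  1.116  0.708]
pin_grip 0.76 [249. 266. 281. 278.] [0.556 0.345 0.015] 0.084
pin_grip 0.26 [252. 224. 268. 253.] [0.636 0.267 0.04 ] 0.086
lever_grip 0.54 [313. 163. 373. 188.] [ 0.619 -0.183  0.095] 0.465
tray 0.98 [284. 166. 359. 250.] [0.588 0.052 0.054] 0.346
fork_hole 0.76 [268. 166. 371. 259.] [0.584 0.079 0.048] 0.441
carton 0.98 [210. 247. 229. 273.] [0.674 0.388 0.037] 0.043
carton 0.71 [312. 163. 372. 191.] [ 0.619 -0.204  0.091] 0.441
tape 0.78 [199. 273. 222. 285.] [0.663 0.436 0.012] 0.018
tape 0.52 [269. 165. 371. 258.] [0.586 0.073 0.048] 0.441
pin_head 0.55 [250. 264. 281. 277.] [0.559 0.342 0.014] 0.083
top [0.352 0.077 1.372]
bottle_1_mid 0.41 [281. 150. 354. 234.] [0.574 0.094 0.045] 0.201
pin_grip 0.67 [221. 184. 242. 213.] [0.56  0.333 0.001] 0.036
lever_grip 0.85 [347. 163. 397. 248.] [ 0.539 -0.055  0.004] 0.212
tray 0.57 [280. 149. 357. 235.] [0.573 0.09  0.044] 0.201
tray 0.54 [273. 147. 395. 250.] [0.557 0.051 0.013] 0.212
fork_hole 0.73 [276. 147. 399. 251.] [0.555 0.04  0.011] 0.212
carton 0.59 [205. 138. 233. 166.] [0.684 0.369 0.024] 0.047
tape 0.81 [188. 155. 204. 171.] [0.657 0.439 0.011] 0.043
pin_head 0.6 [223. 187. 240. 216.] [0.551 0.333 0.002] 0.085
```

```bash
python3 - <<'E'
import cv2
a=cv2.imread('pics/scene0.png')[130:330,150:450]; cv2.imwrite('pics/s1.png',cv2.resize(a,None,fx=2.6,fy=2.6,interpolation=2))
a=cv2.imread('pics/top0.png')[110:300,170:430]; cv2.imwrite('pics/t1.png',cv2.resize(a,None,fx=3,fy=3,interpolation=2))
E
```

```text
(no output)
```

View pics/s1.png

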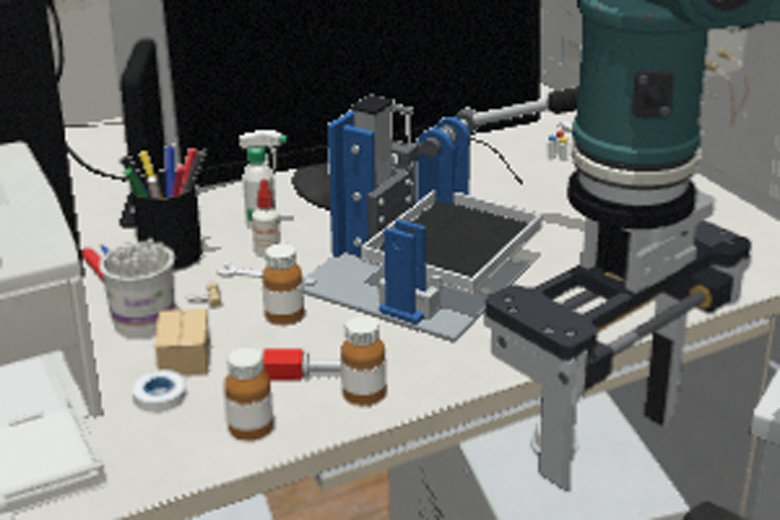

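View pics/t1.png

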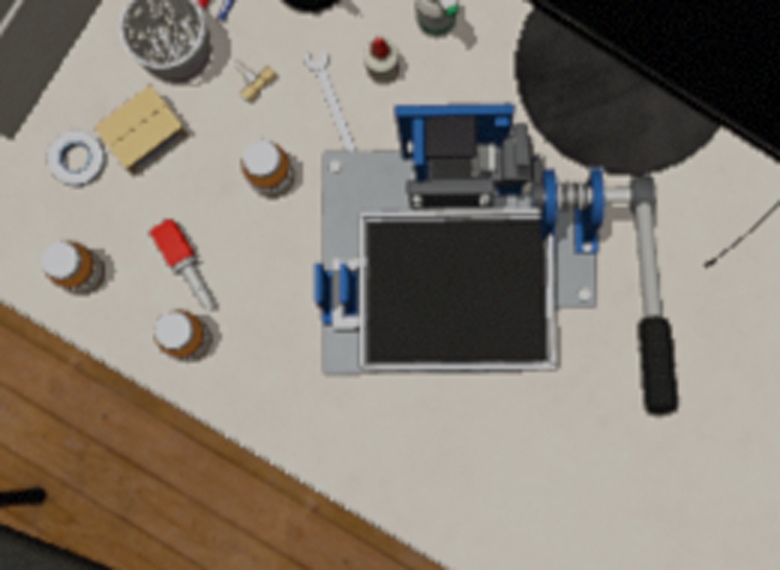

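The pictures show three upright bottles (top-view pixels about (258,162), (192,197), (230,221)), the red pin at about (232,196) with its shank toward the tray, the lift, and the lever on the right. I don't see the card box. Next I'll measure.

```bash
cat > m.py <<'E'
from h import *
def caps(w,name):
    m=((w[...,2]>0.072)&(w[...,2]<0.095)&(w[...,1]>-.3)&(w[...,1]<.75)&(w[...,0]>.1)&(w[...,0]<.8)).astype(np.uint8)
    n,l,st,ce=cv2.connectedComponentsWithStats(m)
    for i in range(1,n):
        if st[i,4]>12:
            p=w[l==i]; print(name,st[i,4],st[i,:4],'mean',p.mean(0).round(4),'min',p.min(0).round(3),'max',p.max(0).round(3))
E
python3 - <<'E'
from m import *
t=np.load('top.npy'); s=np.load('scene.npy')
caps(t,'top'); caps(s,'scene')
for nm,w in(('top',t),('scene',s)):
    im=cv2.imread('pics/%s0.png'%nm).astype(int); b,g,r=im[...,0],im[...,1],im[...,2]
    X,Y,Z=w[...,0],w[...,1],w[...,2]
    red=(r>120)&(g<60)&(b<60)&(X>.45)&(X<.65)&(Y>.25)&(Y<.45)
    p=w[red]; print(nm,'red',len(p),p.mean(0).round(4),np.nanmin(p,0).round(3),np.nanmax(p,0).round(3),cv2.minAreaRect(p[:,:2].astype(np.float32)*1000))
    mat=(r<60)&(g<60)&(b<60)&(X>.4)&(X<.68)&(Y>-.05)&(Y<.2)&(Z>.03)&(Z<.075)
    p=w[mat]; print(nm,'mat',len(p),np.median(p,0).round(4),cv2.minAreaRect(p[:,:2].astype(np.float32)*1000))
    gr=(r<70)&(g<70)&(b<70)&(X>.35)&(X<.65)&(Y>-.2)&(Y<-.06)&(Z>.12)&(Z<.25)
    p=w[gr]; print(nm,'grip',len(p),p.mean(0).round(4) if len(p) else '',cv2.minAreaRect(p[:,:2].astype(np.float32)*1000) if len(p) else '')
    bl=(b>100)&(r<70)&(Y>.1)&(Y<.25)&(X>.45)&(X<.63)&(Z>.09)&(Z<.13)
    p=w[bl]; print(nm,'fork',len(p),p.mean(0).round(4),p.min(0).round(3),p.max(0).round(3),cv2.minAreaRect(p[:,:2].astype(np.float32)*1000))
im=cv2.imread('pics/top0.png'); cv2.imwrite('pics/t2.png',im)
# unknown objects on table
m=((t[...,2]>0.01)).astype(np.uint8); n,l,st,ce=cv2.connectedComponentsWithStats(m)
for i in range(1,n):
    p=t[l==i]
    if st[i,4]>25 and p[:,0].mean()>0: print(st[i],p.mean(0).round(3),p[:,2].max().round(3))
E
```

```text
top 193 [162 105  34  47] mean [0.7351 0.4647 0.0837] min [0.674 0.427 0.072] max [0.799 0.508 0.095]
top 224 [210 106  28  27] mean [0.7669 0.3511 0.0824] min [0.726 0.311 0.072] max [0.8   0.387 0.095]
top 39 [308 107  10   9] mean [0.7859 0.109  0.0811] min [0.777 0.096 0.072] max [0.795 0.121 0.094]
top 430 [347 106 115  74] mean [ 0.7013 -0.137   0.0836] min [ 0.603 -0.284  0.072] max [0.8   0.015 0.095]
top 14 [224 122   6   6] mean [0.7466 0.3391 0.0851] min [0.739 0.333 0.075] max [0.753 0.344 0.093]
top 28 [293 123   7   6] mean [0.7442 0.1527 0.0824] min [0.74  0.145 0.073] max [0.75  0.161 0.095]
top 114 [251 157  12  12] mean [0.6433 0.2562 0.0812] min [0.628 0.241 0.072] max [0.659 0.271 0.088]
top 38 [327 165  18   7] mean [0.6264 0.0486 0.0871] min [0.621 0.023 0.075] max [0.636 0.068 0.095]
top 60 [306 173  29   4] mean [0.6088 0.0868 0.086 ] min [0.605 0.05  0.073] max [0.614 0.124 0.095]
top 124 [184 191  13  12] mean [0.5503 0.4298 0.0813] min [0.535 0.414 0.073] max [0.566 0.446 0.089]
top 125 [221 214  13  13] mean [0.4891 0.3283 0.0816] min [0.473 0.314 0.072] m
[... 3215 characters left out ...]
3] 0.512
[308  96  15  26 280] [0.786 0.103 0.089] 0.133
[291 123  12  15 145] [0.741 0.152 0.055] 0.099
[250 132  12  12  42] [0.731 0.272 0.013] 0.02
[201 139  31  29 495] [0.679 0.374 0.036] 0.047
[ 274  145  122  104 6368] [0.556 0.061 0.084] 0.212
[186 154  18  18 167] [0.657 0.439 0.014] 0.018
[250 157  18  19 260] [0.638 0.253 0.063] 0.088
[220 183  21  31 235] [0.563 0.337 0.022] 0.036
[184 190  21  19 283] [0.547 0.424 0.062] 0.089
[446 191  14  11  71] [ 0.566 -0.274  0.028] 0.039
[474 192   9  15  30] [ 0.561 -0.35   0.013] 0.017
[221 213  19  18 258] [0.486 0.323 0.065] 0.088
[   7  339  156   61 6350] [0.182 0.481 0.505] 0.602
[ 314  369   80   31 1686] [0.081 0.002 0.116] 0.211
```

View pics/top0.png

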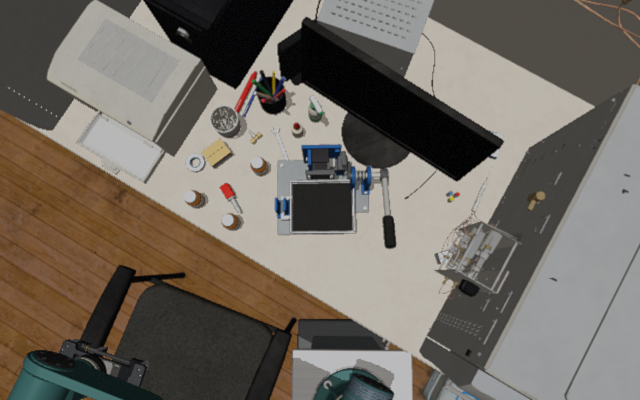

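```bash
python3 -m handwheel '[[[0,0,0],[1,-0.5,1],0.3],[[0,0,0],[1,-0.5,0.5],0.3],[[0,0,0],[1,-0.5,0],0.3],[[0,0,0],[1,-0.5,0],0.3],[[0,0,0],[0.5,-0.5,0],0.3]]'
python3 - <<'E'
from h import *
print({k:np.round(v,3) for k,v in robot.get_obs().items()}, robot.tip_reach); print(robot.calibration('wrist')['hand_eye'])
t=np.load('top.npy'); im=cv2.imread('pics/top0.png').astype(int)
X,Y,Z=t[...,0],t[...,1],t[...,2]
m=(im.max(2)<60)&(X>.44)&(X<.615)&(Y>-.02)&(Y<.18)&(Z<.06)&(Z>.03)
m=cv2.morphologyEx(m.astype(np.uint8),cv2.MORPH_OPEN,np.ones((5,5)))>0
p=t[m]; print(np.median(p,0),cv2.minAreaRect(p[:,:2].astype(np.float32)*1000))
E
```

```text
time: 1.5
tool_pos: [0.3502, 0.4186, 0.2637]
ee_rot: [3.141, 0.001, 2.847]
wrist_force: [-0.4, 1.4, -0.0]
width: 0.066
finger_force: 0.0
{'time': np.float64(1.5), 'joint_positions': array([ 7.710e-01,  7.300e-02,  1.281e+00, -1.000e-03,  1.787e+00,
       -5.060e-01]), 'qvel': array([-0.634, -0.112,  0.125,  0.02 ,  0.01 , -0.63 ]), 'joint_torque': array([ 2.3180e+00, -3.3970e+01, -3.1253e+01, -4.5000e-02,  2.4000e-02,
        4.4300e-01]), 'tool_pos': array([0.35 , 0.419, 0.264]), 'ee_rot': array([3.141e+00, 1.000e-03, 2.847e+00]), 'wrist_force': array([-0.415,  1.357, -0.008]), 'wrist_torque': array([ 0.004, -0.023,  0.007]), 'finger_force': np.float64(0.0), 'width': np.float64(0.066)} 0.025
[[ 9.45270846e-04 -9.72630800e-01 -2.32354114e-01  6.65027338e-02]
 [ 9.99999552e-01  9.08971945e-04  2.63289132e-04  4.63025179e-04]
 [-4.48797482e-05 -2.32354258e-01  9.72631223e-01 -1.74614640e-01]
 [ 0.00000000e+00  0.00000000e+00  0.00000000e+00  1.00000000e+00]]
[0.53021291 0.08306728 0.04457139] ((530.8721923828125, 81.19815063476562), (126.6181640625, 156.66195678710938), 0.602496862411499)
```

```bash
python3 -m handwheel '[[[0,0,-0.09],[0.4,-0.1,0.1],0.3],[[0,0,-0.09],[0.4,-0.1,0.1],0.3],[[0,0,-0.09],[0.4,-0.1,0.1],0.3],[[0,0,-0.09],[0.4,-0.1,0],0.3],[[0,0,-0.09],[0.4,-0.1,0],0.3]]'
python3 -m handwheel '[[[0,0,-0.09],[0.4,-0.1,0],0.3],[[0,0,-0.09],[0.4,-0.1,0],0.3],[[0,0,-0.09],[0.4,-0.1,0],0.3],[[0,0,-0.08],[0,0,0],0.3],[[0,0,0],[0,0,0],0.3]]'
python3 -m handwheel '[[[0,0,0],[0,0,0],0.3],[[0,0,0],[0,0,0],0.3]]'
python3 - <<'E'
from m import *
print(robot.get_obs()['joint_positions'].round(3))
s=snap('wrist','w1'); caps(cloud(s),'w'); print(s[4][:3,3])
for q in('bottle_1_mid','pin_grip','fork_hole'):
    print(q,[(round(b['p'],2),np.round(b['bbox'])) for b in robot.boxes_of(q,'wrist')])
E
```

```text
time: 2.0
tool_pos: [0.4483, 0.3945, 0.2793]
ee_rot: [3.141, -0.0, 2.136]
wrist_force: [0.0, -0.5, -0.0]
width: 0.066
finger_force: 0.0
time: 2.5
tool_pos: [0.5079, 0.3795, 0.2784]
ee_rot: [-3.141, 0.0, 1.591]
wrist_force: [0.8, 1.0, -0.7]
width: 0.0656
finger_force: 0.0
time: 2.7
tool_pos: [0.507, 0.38, 0.2792]
ee_rot: [3.141, -0.0, 1.595]
wrist_force: [0.2, -0.3, -0.8]
width: 0.066
finger_force: 0.0
[0.554 0.277 1.015 0.    1.849 0.53 ]
w 723 [449  86  91  68] mean [0.7325 0.4684 0.0838] min [0.675 0.429 0.072] max [0.8   0.51  0.095]
w 456 [341 133  26  24] mean [0.5519 0.4324 0.0829] min [0.536 0.417 0.073] max [0.568 0.447 0.086]
w 1296 [472 181  53  52] mean [0.7626 0.3516 0.0835] min [0.727 0.313 0.072] max [0.8   0.389 0.095]
w 418 [295 204  24  24] mean [0.4909 0.3328 0.0824] min [0.474 0.316 0.073] max [0.507 0.348 0.085]
w 22 [412 254   9  11] mean [0.6545 0.2688 0.0806] min [0.649 0.262 0.073] max [0.659 0.273 0.084]
w 54 [320 313  23   4] mean [0.5292 0.182  0.0926] min [0.513 0.179 0.089] max [0.547 0.184 0.095]
w 14 [378 336   9   3] mean [0.6151 0.1262 0.0739] min [0.61  0.124 0.072] max [0.623 0.129 0.078]
[0.50592364 0.44726683 0.45385923]
bottle_1_mid []
pin_grip [(0.64, array([324., 182., 377., 219.]))]
fork_hole [(0.67, array([285., 268., 406., 342.]))]
```

View pics/w1.png

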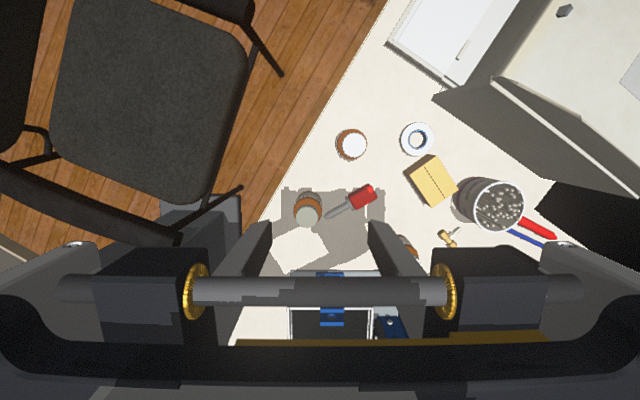

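The wrist view shows bottles at about (351,144) and (308,208), and the pin at about (350,200), handle upper right. Positions match the top camera within 4 mm. Grasping the bottle at (0.490, 0.331).

```bash
python3 -m handwheel '[[[0,0,0],[-0.34,-0.5,-0.5],0.3],[[0,0,0],[0,-0.48,-0.7],0.3],[[0,0,0],[0,0,-0.7],0.3],[[0,0,0],[0,0,-0.7],0.3],[[0,0,0],[0,0,-0.7],0.3]]'
python3 -m handwheel '[[[0,0,0],[0,0,-0.7],0.3],[[0,0,0],[0,0,-0.5],0.3],[[0,0,0],[0,0,0],0.3],[[0,0,0],[0,0,0],1],[[0,0,0],[0,0,0],1]]'
python3 -m handwheel '[[[0,0,0],[0,0,0],1],[[0,0,0],[0,0,0],1],[[0,0,0],[0,0,0],1]]'
```

```text
time: 3.4
tool_pos: [0.4902, 0.3306, 0.1131]
ee_rot: [3.141, -0.0, 1.592]
wrist_force: [0.1, 0.8, -0.0]
width: 0.0659
finger_force: 0.0
time: 3.9
tool_pos: [0.4917, 0.3317, 0.0565]
ee_rot: [3.138, -0.002, 1.593]
wrist_force: [-0.5, -0.7, -0.1]
width: 0.0531
finger_force: 0.0
time: 4.2
tool_pos: [0.4914, 0.3316, 0.0563]
ee_rot: [3.138, -0.002, 1.592]
wrist_force: [-1.9, -1.1, 6.1]
width: 0.0421
finger_force: 30.0
```

```bash
python3 -m handwheel '[[[0,0,0],[0,0,0.3],1],[[0,0,0],[0,0,0.7],1],[[0,0,0],[0,0,0.8],1],[[0,0,0],[0,-0.2,0.8],1],[[0,0,0],[0.1,-0.4,0.5],1]]'
python3 -m handwheel '[[[0,0,0],[0.1,-0.7,0],1],[[0,0,0],[0,-0.7,0],1],[[0,0,0],[0,-0.8,0],1],[[0,0,0],[0,-0.8,0],1],[[0,0,0],[0,-0.8,0],1]]'
python3 -m handwheel '[[[0,0,0],[0,-0.7,0],1],[[0,0,0],[0,-0.6,0],1],[[0,0,0],[0,-0.3,0],1],[[0,0,0],[0,0,0],1],[[0,0,0],[0,0,0],1]]'
```

```text
time: 4.7
tool_pos: [0.4957, 0.3019, 0.2133]
ee_rot: [3.137, -0.003, 1.594]
wrist_force: [-0.4, -0.1, -1.5]
width: 0.0421
finger_force: 30.0
time: 5.2
tool_pos: [0.4999, 0.1092, 0.2094]
ee_rot: [3.141, 0.0, 1.592]
wrist_force: [1.4, -0.4, -0.6]
width: 0.0422
finger_force: 30.0
time: 5.7
tool_pos: [0.5003, 0.031, 0.2092]
ee_rot: [3.141, -0.001, 1.592]
wrist_force: [0.4, 0.5, -1.4]
width: 0.0421
finger_force: 30.0
```

```bash
python3 -m handwheel '[[[0,0,0],[0,0,-0.6],1],[[0,0,0],[0,0,-0.6],1],[[0,0,0],[0,0,-0.5],1],[[0,0,0],[0,0,-0.3],1],[[0,0,0],[0,0,-0.1],1]]'
python3 -m handwheel '[[[0,0,0],[0,0,0],1],[[0,0,0],[0,0,0],1]]'
```

```text
time: 6.2
tool_pos: [0.4988, 0.0322, 0.1017]
ee_rot: [-3.137, -0.001, 1.594]
wrist_force: [-0.6, 0.1, -1.8]
width: 0.042
finger_force: 30.0
time: 6.4
tool_pos: [0.5011, 0.0314, 0.1052]
ee_rot: [3.14, 0.0, 1.593]
wrist_force: [0.1, -0.1, -2.2]
width: 0.0422
finger_force: 30.0
```

```bash
python3 -m handwheel '[[[0,0,0],[0,0,-0.06],1],[[0,0,0],[0,0,0],1],[[0,0,0],[0,0,0],1]]'
python3 -m handwheel '[[[0,0,0],[0,0,0],0.35],[[0,0,0],[0,0,0],0.35],[[0,0,0],[0,0,0],0.35]]'
python3 -m handwheel '[[[0,0,0],[0,0,0.3],0.35],[[0,0,0],[0,0,0.6],0.35],[[0,0,0],[0,0,0.8],0.35],[[0,0,0],[0,0,0.8],0.35],[[0,0,0],[0,0,0.8],0.35]]'
```

```text
time: 6.7
tool_pos: [0.5006, 0.0308, 0.1015]
ee_rot: [3.141, 0.0, 1.592]
wrist_force: [0.3, -0.1, -1.6]
width: 0.042
finger_force: 30.0
time: 7.0
tool_pos: [0.5007, 0.0307, 0.1014]
ee_rot: [3.14, 0.0, 1.592]
wrist_force: [-0.2, -0.0, -0.2]
width: 0.0602
finger_force: 0.0
time: 7.5
tool_pos: [0.5002, 0.0308, 0.2677]
ee_rot: [3.141, 0.0, 1.592]
wrist_force: [-0.2, -0.6, -0.5]
width: 0.0608
finger_force: 0.0
```

```bash
python3 -m handwheel '[[[0,0,0],[0.1,0.5,0],0.3],[[0,0,0],[0.1,0.8,0],0.3],[[0,0,0],[0.1,0.8,0],0.3],[[0,0,0],[0.1,0.8,0],0.3],[[0,0,0],[0.1,0.8,0],0.3]]'
python3 -m handwheel '[[[0,0,0],[0.1,0.8,0],0.3],[[0,0,0],[0.1,0.8,0],0.3],[[0,0,0],[0.1,0.8,0],0.3],[[0,0,0],[0.1,0.8,0],0.3],[[0,0,0],[0.1,0.8,0],0.3]]'
python3 -m handwheel '[[[0,0,0],[0,0.3,-0.4],0.3],[[0,0,0],[0,0,-0.6],0.3],[[0,0,0],[0,0,0],0.3],[[0,0,0],[0,0,0],0.3]]'
python3 - <<'E'
from m import *
s=snap('wrist','w2'); w=cloud(s); caps(w,'w'); print(s[4][:3,3])
E
```

```text
time: 8.0
tool_pos: [0.5255, 0.2173, 0.2663]
ee_rot: [3.141, -0.0, 1.592]
wrist_force: [0.6, 0.6, -0.4]
width: 0.0659
finger_force: 0.0
time: 8.5
tool_pos: [0.5505, 0.4175, 0.2661]
ee_rot: [3.141, -0.0, 1.592]
wrist_force: [-0.5, 0.8, 0.2]
width: 0.0661
finger_force: 0.0
time: 8.9
tool_pos: [0.5502, 0.4305, 0.2154]
ee_rot: [-3.14, 0.001, 1.592]
wrist_force: [0.6, 0.5, 0.1]
width: 0.0658
finger_force: 0.0
w 604 [432 124 107  77] mean [0.7277 0.4714 0.0838] min [0.675 0.43  0.072] max [0.8   0.51  0.095]
w 633 [307 175  29  30] mean [0.5523 0.4337 0.0825] min [0.536 0.416 0.072] max [0.569 0.449 0.085]
w 542 [463 229  58  28] mean [0.7653 0.3759 0.0816] min [0.731 0.358 0.072] max [0.8   0.389 0.095]
w 545 [375 308  27  27] mean [0.6439 0.2609 0.0816] min [0.628 0.242 0.072] max [0.661 0.275 0.085]
[0.54959021 0.49794896 0.38990383]
```

```bash
python3 -m handwheel '[[[0,0,0],[0.02,0.03,-0.6],0.3],[[0,0,0],[0,0,-0.8],0.3],[[0,0,0],[0,0,-0.8],0.3],[[0,0,0],[0,0,-0.7],0.3],[[0,0,0],[0,0,-0.3],0.3]]'
python3 -m handwheel '[[[0,0,0],[0,0,0],0.3],[[0,0,0],[0,0,0],1],[[0,0,0],[0,0,0],1],[[0,0,0],[0,0,0],1],[[0,0,0],[0,0,0],1]]'
python3 -m handwheel '[[[0,0,0],[0,0,0],1],[[0,0,0],[0,0,0.4],1],[[0,0,0],[0,0,0.7],1],[[0,0,0],[0,0,0.8],1],[[0,0,0],[0,0,0.7],1]]'
python3 -m handwheel '[[[0,0,0],[-0.1,-0.3,0.5],1],[[0,0,0],[-0.1,-0.6,0],1],[[0,0,0],[-0.1,-0.7,0],1],[[0,0,0],[-0.1,-0.7,0],1],[[0,0,0],[-0.1,-0.7,0],1]]'
```

```text
time: 9.45
tool_pos: [0.5508, 0.4311, 0.0541]
ee_rot: [-3.139, 0.002, 1.591]
wrist_force: [0.4, -0.3, -0.5]
width: 0.0659
finger_force: 0.0
time: 9.95
tool_pos: [0.5515, 0.4333, 0.0587]
ee_rot: [3.14, -0.002, 1.592]
wrist_force: [-2.5, 0.7, 5.7]
width: 0.0406
finger_force: 29.1
time: 10.45
tool_pos: [0.5514, 0.4323, 0.1875]
ee_rot: [3.141, -0.0, 1.592]
wrist_force: [0.4, 0.9, -0.8]
width: 0.0406
finger_force: 27.8
time: 10.95
tool_pos: [0.526, 0.281, 0.2107]
ee_rot: [3.141, 0.0, 1.593]
wrist_force: [0.1, -0.4, -1.2]
width: 0.0406
finger_force: 27.8
```

```bash
python3 -m handwheel '[[[0,0,0],[-0.1,-0.8,0],1],[[0,0,0],[-0.1,-0.8,0],1],[[0,0,0],[-0.1,-0.8,0],1],[[0,0,0],[-0.1,-0.8,0],1],[[0,0,0],[-0.1,-0.5,0],1]]'
python3 -m handwheel '[[[0,0,0],[0,0,0],1],[[0,0,0],[0,0,0],1],[[0,0,0],[0,0,0],1]]'
```

```text
time: 11.45
tool_pos: [0.5009, 0.0947, 0.211]
ee_rot: [3.141, 0.001, 1.59]
wrist_force: [0.4, -0.2, -1.4]
width: 0.0406
finger_force: 27.8
time: 11.75
tool_pos: [0.5015, 0.0981, 0.2109]
ee_rot: [3.141, -0.0, 1.593]
wrist_force: [-0.6, 0.8, -1.3]
width: 0.0405
finger_force: 27.8
```

```bash
python3 -m handwheel '[[[0,0,0],[0,-0.32,-0.3],1],[[0,0,0],[0,0,-0.6],1],[[0,0,0],[0,0,-0.6],1],[[0,0,0],[0,0,-0.4],1],[[0,0,0],[0,0,-0.16],1]]'
python3 -m handwheel '[[[0,0,0],[0,0,0],1],[[0,0,0],[0,0,0],1],[[0,0,0],[0,0,-0.05],1],[[0,0,0],[0,0,0],1],[[0,0,0],[0,0,0],1]]'
```

```text
time: 12.25
tool_pos: [0.4997, 0.0824, 0.105]
ee_rot: [-3.137, -0.0, 1.594]
wrist_force: [-0.1, -0.9, -1.2]
width: 0.0405
finger_force: 27.8
time: 12.75
tool_pos: [0.5018, 0.0813, 0.1062]
ee_rot: [3.14, -0.0, 1.592]
wrist_force: [-0.1, -0.4, -1.1]
width: 0.0401
finger_force: 27.8
```

```bash
python3 -m handwheel '[[[0,0,0],[0,0,-0.05],1],[[0,0,0],[0,0,0],1],[[0,0,0],[0,0,0],1]]'
python3 -m handwheel '[[[0,0,0],[0,0,-0.02],0.35],[[0,0,0],[0,0,0],0.35],[[0,0,0],[0,0,0],0.35]]'
python3 -m handwheel '[[[0,0,0],[0,0,0.3],0.35],[[0,0,0],[0,0,0.6],0.35],[[0,0,0],[0,0,0.8],0.35],[[0,0,0],[0,0,0.8],0.35],[[0,0,0],[0,0,0.7],0.35]]'
python3 -m handwheel '[[[0,0,0],[0.4,0.4,0],0.3],[[0,0,0],[0.6,0.6,0],0.3],[[0,0,0],[0.6,0.6,0],0.3],[[0,0,0],[0.6,0.6,0],0.3],[[0,0,0],[0.6,0.6,0],0.3]]'
python3 -m handwheel '[[[0,0,0],[0,0.7,0],0.3],[[0,0,0],[0,0,-0.4],0.3],[[0,0,0],[0,0,0],0.3],[[0,0,0],[0,0,0],0.3]]'
python3 - <<'E'
from m import *
s=snap('wrist','w3'); w=cloud(s); caps(w,'w')
E
```

```text
time: 13.05
tool_pos: [0.5014, 0.0813, 0.103]
ee_rot: [3.141, 0.0, 1.592]
wrist_force: [0.5, -0.4, -1.3]
width: 0.0405
finger_force: 27.9
time: 13.35
tool_pos: [0.5015, 0.0813, 0.1021]
ee_rot: [3.141, -0.0, 1.592]
wrist_force: [-0.3, -0.4, -0.9]
width: 0.06
finger_force: 0.0
time: 13.85
tool_pos: [0.5015, 0.0814, 0.2644]
ee_rot: [3.14, -0.0, 1.592]
wrist_force: [0.5, 0.2, 0.5]
width: 0.061
finger_force: 0.0
time: 14.35
tool_pos: [0.6424, 0.2226, 0.262]
ee_rot: [3.141, -0.0, 1.592]
wrist_force: [0.0, 0.2, 0.9]
width: 0.0658
finger_force: 0.0
time: 14.75
tool_pos: [0.6411, 0.256, 0.2413]
ee_rot: [-3.14, 0.001, 1.592]
wrist_force: [-0.2, -0.7, 0.5]
width: 0.0657
finger_force: 0.0
w 782 [403   0  68  43] mean [0.7674 0.4478 0.0835] min [0.73  0.429 0.072] max [0.8   0.47  0.095]
w 1203 [394  77  64  68] mean [0.7683 0.3545 0.0829] min [0.727 0.312 0.072] max [0.8   0.389 0.095]
w 52 [414  94  12   8] mean [0.7522 0.3639 0.0897] min [0.749 0.36  0.073] max [0.757 0.367 0.095]
w 37 [400 103   8   9] mean [0.7353 0.3529 0.0876] min [0.733 0.349 0.072] max [0.738 0.358 0.095]
w 57 [410 102  
[... 475 characters left out ...]
094]
w 40 [424 132  11   5] mean [0.7684 0.3244 0.0871] min [0.766 0.322 0.073] max [0.772 0.327 0.093]
w 542 [310 172  26  28] mean [0.645  0.2591 0.0825] min [0.63  0.242 0.072] max [0.661 0.275 0.086]
w 203 [215 222  32  11] mean [0.5312 0.2046 0.0849] min [0.513 0.2   0.072] max [0.547 0.206 0.095]
w 135 [217 239  21  10] mean [0.5248 0.1826 0.0858] min [0.513 0.178 0.074] max [0.535 0.184 0.095]
w 24 [331 273   7   4] mean [0.6639 0.1356 0.0769] min [0.66  0.135 0.072] max [0.668 0.137 0.082]
w 15 [291 326   3   6] mean [0.6079 0.0605 0.0927] min [0.607 0.058 0.09 ] max [0.61  0.063 0.095]
w 65 [229 330   7  16] mean [0.5208 0.0337 0.0833] min [0.519 0.023 0.072] max [0.522 0.04  0.095]
```

```bash
python3 -m handwheel '[[[0,0,0],[0.07,0.04,-0.6],0.3],[[0,0,0],[0,0,-0.8],0.3],[[0,0,0],[0,0,-0.8],0.3],[[0,0,0],[0,0,-0.8],0.3],[[0,0,0],[0,0,-0.6],0.3]]'
python3 -m handwheel '[[[0,0,0],[0,0,-0.3],0.3],[[0,0,0],[0,0,0],0.3],[[0,0,0],[0,0,0],1],[[0,0,0],[0,0,0],1],[[0,0,0],[0,0,0],1]]'
python3 -m handwheel '[[[0,0,0],[0,0,0],1],[[0,0,0],[0,0,0],1],[[0,0,0],[0,0,0],1]]'
```

```text
time: 15.3
tool_pos: [0.6445, 0.257, 0.0607]
ee_rot: [-3.141, 0.0, 1.591]
wrist_force: [-0.1, 0.5, 0.0]
width: 0.0661
finger_force: 0.0
time: 15.8
tool_pos: [0.6462, 0.2587, 0.0499]
ee_rot: [3.138, -0.001, 1.592]
wrist_force: [-1.1, -0.2, 1.5]
width: 0.0452
finger_force: 0.7
time: 16.1
tool_pos: [0.6459, 0.2588, 0.0496]
ee_rot: [3.138, -0.001, 1.592]
wrist_force: [-1.7, -0.3, 5.7]
width: 0.043
finger_force: 30.0
```

```bash
python3 -m handwheel '[[[0,0,0],[0,0,0.4],1],[[0,0,0],[0,0,0.7],1],[[0,0,0],[0,0,0.8],1],[[0,0,0],[-0.2,0,0.8],1],[[0,0,0],[-0.5,0,0.5],1]]'
python3 -m handwheel '[[[0,0,0],[-0.6,0,0],1],[[0,0,0],[-0.6,-0.3,0],1],[[0,0,0],[-0.6,-0.6,0],1],[[0,0,0],[-0.4,-0.7,0],1],[[0,0,0],[0,-0.6,0],1]]'
python3 -m handwheel '[[[0,0,0],[0,-0.33,0],1],[[0,0,0],[0,0,0],1],[[0,0,0],[0,0,0],1],[[0,0,0],[0,0,0],1]]'
```

```text
time: 16.6
tool_pos: [0.6115, 0.2582, 0.2098]
ee_rot: [3.137, -0.001, 1.591]
wrist_force: [-0.4, -0.0, -0.6]
width: 0.0425
finger_force: 30.0
time: 17.1
tool_pos: [0.4972, 0.1476, 0.207]
ee_rot: [-3.141, 0.0, 1.594]
wrist_force: [1.2, -0.1, -1.3]
width: 0.0431
finger_force: 30.0
time: 17.5
tool_pos: [0.4999, 0.1327, 0.2067]
ee_rot: [-3.141, -0.001, 1.593]
wrist_force: [-0.2, 0.1, -0.2]
width: 0.0433
finger_force: 30.0
```

```bash
python3 -m handwheel '[[[0,0,0],[0,0,-0.4],1],[[0,0,0],[0,0,-0.6],1],[[0,0,0],[0,0,-0.6],1],[[0,0,0],[0,0,-0.4],1],[[0,0,0],[0,0,-0.2],1]]'
python3 -m handwheel '[[[0,0,0],[0,0,0],1],[[0,0,0],[0,0,0],1],[[0,0,0],[0,0,-0.03],1],[[0,0,0],[0,0,0],1],[[0,0,0],[0,0,0],1]]'
python3 -m handwheel '[[[0,0,0],[0,0,0],0.35],[[0,0,0],[0,0,0],0.35],[[0,0,0],[0,0,0],0.35]]'
python3 -m handwheel '[[[0,0,0],[0,0,0.3],0.35],[[0,0,0],[0,0,0.6],0.35],[[0,0,0],[0,0,0.8],0.35],[[0,0,0],[0,0,0.8],0.35],[[0,0,0],[0,0,0.8],0.35]]'
python3 -m handwheel '[[[0,0,0],[-0.5,-0.5,0.3],0.35],[[0,0,0],[-0.5,-0.8,0],0.7],[[0,0,0],[-0.5,-0.8,0],1],[[0,0,0],[0,-0.8,0],1],[[0,0,0],[0,-0.8,0],1]]'
python3 - <<'E'
from m import *
t=cloud(snap('top','t3'));s=cloud(snap('scene','s3'))
for n,w in(('t',t),('s',s)):
    X,Y,Z=w[...,0],w[...,1],w[...,2]
    m=((Z>.115)&(Z<.14)&(X>.45)&(X<.57)&(Y>-.02)&(Y<.18)).astype(np.uint8)
    k,l,st,_=cv2.connectedComponentsWithStats(m)
    for i in range(1,k):
        if st[i,4]>10: print(n,st[i,4],w[l==i].mean(0).round(4),w[l==i].max(0).round(3))
    im=cv2.imread('pics/%s3.png'%n); y,x=(110,170) if n=='t' else (130,150)
    cv2.imwrite('pics/%s3c.png'%n,cv2.resize(im[y:y+190,x:x+260],None,fx=2,fy=2))
a=cv2.imread('pics/t3c.png');b=cv2.imread('pics/s3c.png');cv2.imwrite('pics/c3.png',np.vstack([a,b])[:600*2:1] if 0 else cv2.resize(np.hstack([a,b]),(800,292)))
E
```

```text
time: 18.0
tool_pos: [0.4983, 0.1327, 0.0941]
ee_rot: [-3.137, 0.0, 1.594]
wrist_force: [-0.3, -0.9, -1.3]
width: 0.0431
finger_force: 30.0
time: 18.5
tool_pos: [0.5003, 0.1319, 0.0962]
ee_rot: [3.14, -0.0, 1.592]
wrist_force: [-0.3, -0.0, -1.9]
width: 0.0429
finger_force: 30.0
time: 18.8
tool_pos: [0.5001, 0.1318, 0.0959]
ee_rot: [3.141, -0.0, 1.592]
wrist_force: [0.2, 0.2, 0.3]
width: 0.0604
finger_force: 0.0
time: 19.3
tool_pos: [0.4997, 0.1318, 0.2622]
ee_rot: [3.141, -0.0, 1.592]
wrist_force: [0.9, 0.1, -1.3]
width: 0.0611
finger_force: 0.0
time: 19.8
tool_pos: [0.4242, -0.0544, 0.2764]
ee_rot: [3.139, 0.001, 1.593]
wrist_force: [0.7, -0.2, 0.6]
width: 0.0324
finger_force: 0.0
t 128 [0.4987 0.1291 0.1257] [0.514 0.144 0.132]
t 130 [0.5008 0.0783 0.126 ] [0.517 0.093 0.132]
t 129 [0.4982 0.0289 0.1258] [0.515 0.045 0.132]
s 244 [0.496  0.0888 0.1242] [0.518 0.15  0.13 ]
```

View pics/c3.png

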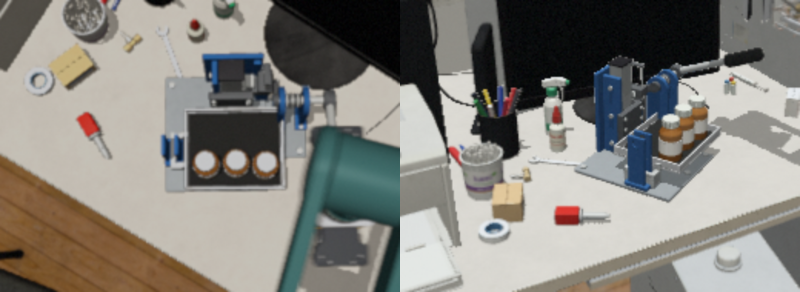

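Top and scene views: all three bottles upright in the tray (caps at about (205,160), (237,160), (265,160) in the crop). The pin hasn't moved, and nothing else has shifted. On to the lever.

```bash
python3 -m handwheel '[[[0,0,0],[0,0,0],1],[[0,0,0],[0,0,0],1]]'
python3 - <<'E'
from h import *
t=np.load('top.npy'); im=cv2.imread('pics/top0.png').astype(int)
for v in range(215,250,5):
    row=[u for u in range(378,402) if im[v,u].max()<60 and t[v,u,2]>.12]
    if row: print(v,row[0],row[-1],t[v,row].mean(0).round(4),t[v,row,2].max().round(3))
E
```

```text
time: 20.1
tool_pos: [0.4249, -0.0525, 0.2756]
ee_rot: [3.141, -0.0, 1.593]
wrist_force: [-0.4, -0.0, 0.0]
width: 0.0088
finger_force: 0.0
220 383 392 [ 0.4812 -0.0772  0.183 ] 0.187
225 384 393 [ 0.4685 -0.0786  0.1894] 0.193
230 384 393 [ 0.4561 -0.0778  0.195 ] 0.199
235 385 394 [ 0.4438 -0.0794  0.1999] 0.205
240 385 394 [ 0.4316 -0.0784  0.206 ] 0.209
245 386 395 [ 0.42   -0.0807  0.2054] 0.207
```

```bash
python3 -m handwheel '[[[0,0,0],[0.45,-0.45,0],1],[[0,0,0],[0,0,-0.4],1],[[0,0,0],[0,0,0],1],[[0,0,0],[0,0,-0.2],1],[[0,0,0],[0,0,-0.2],1]]'
python3 -m handwheel '[[[0,0,0],[0,0,-0.2],1],[[0,0,0],[0,0,-0.3],1],[[0,0,0],[0,0,-0.3],1],[[0,0,0],[0,0,-0.3],1],[[0,0,0],[0,0,-0.3],1]]'
python3 -m handwheel '[[[0,0,0],[0,0,-0.2],1],[[0,0,0],[0,0,-0.2],1],[[0,0,0],[0,0,-0.1],1],[[0,0,0],[0,0,0],1],[[0,0,0],[0,0,0],1]]'
```

```text
time: 20.6
tool_pos: [0.4477, -0.0749, 0.2357]
ee_rot: [3.14, 0.0, 1.594]
wrist_force: [1.2, -0.5, 0.7]
width: 0.0004
finger_force: 0.0
time: 21.1
tool_pos: [0.4468, -0.0759, 0.1663]
ee_rot: [-3.142, 0.001, 1.592]
wrist_force: [-5.2, 0.4, 11.2]
width: 0.0004
finger_force: 5.2
time: 21.6
tool_pos: [0.4452, -0.0759, 0.1409]
ee_rot: [-3.137, 0.001, 1.592]
wrist_force: [-7.3, -0.7, 10.4]
width: 0.0006
finger_force: 4.9
```

```bash
python3 -m handwheel '[[[0,0,0],[0,0,-0.1],1],[[0,0,0],[0,0,0],1],[[0,0,0],[0,0,0],1]]'
python3 -m handwheel '[[[0,0,0],[0,0,-0.06],1],[[0,0,0],[0,0,0],1],[[0,0,0],[0,0,0],1]]'
```

```text
time: 21.9
tool_pos: [0.4456, -0.076, 0.1362]
ee_rot: [-3.138, 0.001, 1.592]
wrist_force: [-6.0, 0.6, 9.9]
width: 0.0007
finger_force: 5.1
time: 22.2
tool_pos: [0.4456, -0.076, 0.1333]
ee_rot: [-3.138, 0.001, 1.592]
wrist_force: [-6.7, -0.5, 11.7]
width: 0.0005
finger_force: 5.3
```

```bash
python3 - <<'E'
from h import *
s=snap('scene','s4'); w=cloud(s)
X,Y,Z=w[...,0],w[...,1],w[...,2]
m=((Z>.11)&(Z<.22)&(X>.47)&(X<.525)&(Y>.0)&(Y<.17)); print(np.percentile(Z[m],[90,97,100]))
cv2.imwrite('pics/s4c.png',cv2.resize(s[0][130:260,230:430,::-1],None,fx=3,fy=3))
E
```

```text
[0.14013569 0.1410285  0.14289883]
```

```bash
python3 -m handwheel '[[[0,0,0],[0,0,-0.06],1],[[0,0,0],[0,0,0],1],[[0,0,0],[0,0,0],1]]'
python3 -m handwheel '[[[0,0,0],[0,0,-0.06],1],[[0,0,0],[0,0,0],1],[[0,0,0],[0,0,0],1]]'
```

```text
time: 22.55
tool_pos: [0.4456, -0.076, 0.1302]
ee_rot: [-3.138, 0.001, 1.592]
wrist_force: [-7.3, -0.5, 10.3]
width: 0.0004
finger_force: 5.3
time: 22.85
tool_pos: [0.4456, -0.076, 0.1272]
ee_rot: [-3.138, 0.001, 1.592]
wrist_force: [-6.8, -0.0, 9.3]
width: 0.0003
finger_force: 5.3
```

```bash
python3 -m handwheel '[[[0,0,0],[0,0,-0.08],1],[[0,0,0],[0,0,0],1],[[0,0,0],[0,0,0],1]]'
python3 -m handwheel '[[[0,0,0],[0,0,-0.06],1],[[0,0,0],[0,0,0],1],[[0,0,0],[0,0,0],1]]'
python3 - <<'E'
from h import *
s=snap('scene','s5'); w=cloud(s)
X,Y,Z=w[...,0],w[...,1],w[...,2]
m=((Z>.11)&(Z<.22)&(X>.47)&(X<.525)&(Y>.0)&(Y<.17)); print(np.percentile(Z[m],[90,97,100]))
cv2.imwrite('pics/s5c.png',cv2.resize(s[0][130:260,230:430,::-1],None,fx=3,fy=3))
E
```

```text
time: 23.15
tool_pos: [0.4457, -0.076, 0.1232]
ee_rot: [-3.139, 0.001, 1.592]
wrist_force: [-6.3, 0.2, 10.3]
width: 0.0003
finger_force: 5.4
time: 23.45
tool_pos: [0.4457, -0.076, 0.1203]
ee_rot: [-3.139, 0.001, 1.592]
wrist_force: [-7.4, 0.4, 10.5]
width: 0.0003
finger_force: 5.7
[0.14309303 0.14406615 0.14580136]
```

View pics/s5c.png

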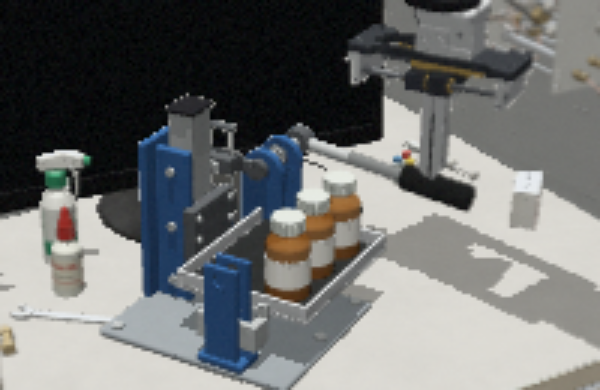

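```bash
python3 -m handwheel '[[[0,0,0],[0,0,-0.06],1],[[0,0,0],[0,0,0],1],[[0,0,0],[0,0,0],1]]'
python3 -m handwheel '[[[0,0,0],[0,0,-0.06],1],[[0,0,0],[0,0,0],1],[[0,0,0],[0,0,0],1]]'
python3 - <<'E'
from h import *
s=snap('scene','s6'); w=cloud(s)
print('box',w[190:205:4,400:410:3].reshape(-1,3).round(3)[:8])
X,Y,Z=w[...,0],w[...,1],w[...,2]
m=((Z>.11)&(Z<.22)&(X>.47)&(X<.525)&(Y>.0)&(Y<.17)); print(np.percentile(Z[m],[90,97,100]))
im=s[0].max(2); g=(im<60)&(Z>.06)&(Z<.25)&(Y<-.05)&(Y>-.11)&(X>.38)&(X<.53)
p=w[g]; print(len(p),p.min(0),p.max(0))
for a in np.arange(.4,.53,.015):
    q=p[(p[:,0]>=a)&(p[:,0]<a+.015)]; print(a.round(3),len(q),q[:,1:].mean(0).round(3) if len(q) else '',q[:,2].max().round(3) if len(q) else '')
E
```

```text
time: 23.8
tool_pos: [0.4458, -0.076, 0.1174]
ee_rot: [-3.139, 0.001, 1.592]
wrist_force: [-6.9, 0.1, 10.0]
width: 0.0003
finger_force: 5.7
time: 24.1
tool_pos: [0.4459, -0.076, 0.1144]
ee_rot: [-3.139, 0.001, 1.592]
wrist_force: [-7.4, 0.5, 11.2]
width: 0.0002
finger_force: 5.8
box [[ 0.451 -0.34   0.002]
 [ 0.41  -0.254  0.046]
 [ 0.401 -0.257  0.048]
 [ 0.394 -0.269  0.044]
 [ 0.442 -0.317 -0.003]
 [ 0.4   -0.228  0.044]
 [ 0.389 -0.227  0.048]
 [ 0.38  -0.232  0.048]]
[0.14423952 0.14557838 0.14700245]
370 [ 0.38598818 -0.10022932  0.08088027] [ 0.52173896 -0.05012738  0.24993878]
0.4 53 [-0.067  0.131] 0.247
0.415 65 [-0.067  0.155] 0.248
0.43 57 [-0.064  0.145] 0.248
0.445 54 [-0.064  0.154] 0.249
0.46 48 [-0.064  0.146] 0.25
0.475 28 [-0.068  0.204] 0.25
0.49 34 [-0.074  0.242] 0.249
0.505 16 [-0.08   0.239] 0.25
0.52 1 [-0.054  0.249] 0.249
```

```bash
python3 -m handwheel '[[[0,0,0],[0,0,-0.1],1],[[0,0,0],[0,0,0],1],[[0,0,0],[0,0,0],1]]'
python3 - <<'E'
from h import *
s=snap('wrist','w5'); w=cloud(s)
cv2.imwrite('pics/w5c.png',s[0][100:400,120:520,::-1])
E
```

```text
time: 24.45
tool_pos: [0.4462, -0.0761, 0.1128]
ee_rot: [-3.141, 0.001, 1.592]
wrist_force: [-12.0, 1.7, 24.6]
width: 0.0008
finger_force: 13.0
```

View pics/w5c.png

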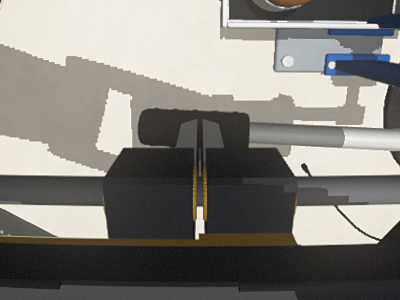

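The fingertips rest on the middle of the grip (crop about (195,130)). The stop shows at TCP z≈0.113, where the force jumps to 25 N. Now releasing.

```bash
python3 -m handwheel '[[[0,0,0],[0,0,0.4],1],[[0,0,0],[0,0,0.6],1],[[0,0,0],[0,0,0.6],1],[[0,0,0],[0,0,0.6],1],[[0,0,0],[0,0,0.5],1]]'
python3 -m handwheel '[[[0,0,0],[0,0,0.1],1],[[0,0,0],[0,0,0],1],[[0,0,0],[0,0,0],1],[[0,0,0],[0,0,0],1]]'
cat > tz.py <<'E'
from h import *
w=cloud(snap('scene','z'))
X,Y,Z=w[...,0],w[...,1],w[...,2]
m=((Z>.11)&(Z<.22)&(X>.47)&(X<.525)&(Y>.0)&(Y<.17)); print('bottle top',np.percentile(Z[m],[90,97,100]).round(4))
E
python3 tz.py
```

```text
time: 25.0
tool_pos: [0.4475, -0.0758, 0.2444]
ee_rot: [3.14, 0.0, 1.592]
wrist_force: [0.1, -0.1, -0.3]
width: 0.0002
finger_force: 0.0
time: 25.4
tool_pos: [0.4465, -0.0755, 0.2462]
ee_rot: [-3.138, -0.001, 1.592]
wrist_force: [-0.1, 0.1, 0.5]
width: 0.0004
finger_force: 0.0
bottle top [0.142  0.1428 0.1441]
```

```bash
python3 -m handwheel '[[[0,0,0],[0,0,-0.3],1],[[0,0,0],[0,0,-0.3],1],[[0,0,0],[0,0,-0.4],1],[[0,0,0],[0,0,-0.4],1],[[0,0,0],[0,0,-0.4],1]]'
python3 -m handwheel '[[[0,0,0],[0,0,-0.4],1],[[0,0,0],[0,0,-0.4],1],[[0,0,0],[0,0,-0.12],1],[[0,0,0],[0,0,0],1],[[0,0,0],[0,0,0],1]]'
python3 -m handwheel '[[[0,0,0],[0,0,0.4],1],[[0,0,0],[0,0,0.6],1],[[0,0,0],[0,0,0.6],1],[[0,0,0],[0,0,0.6],1],[[0,0,0],[0,0,0.52],1]]'
python3 -m handwheel '[[[0,0,0],[0,0,0],1],[[0,0,0],[0,0,0],1],[[0,0,0],[0,0,0],1],[[0,0,0],[0,0,0],1]]'
python3 tz.py
```

```text
time: 25.95
tool_pos: [0.446, -0.0758, 0.1583]
ee_rot: [-3.14, 0.001, 1.592]
wrist_force: [-5.8, 0.5, 12.6]
width: 0.0006
finger_force: 5.8
time: 26.45
tool_pos: [0.4451, -0.0758, 0.1133]
ee_rot: [-3.137, 0.001, 1.592]
wrist_force: [-7.9, 0.0, 13.9]
width: 0.0004
finger_force: 7.6
time: 26.95
tool_pos: [0.447, -0.0756, 0.2483]
ee_rot: [-3.141, -0.0, 1.592]
wrist_force: [0.1, -0.1, 0.6]
width: 0.001
finger_force: 0.0
time: 27.35
tool_pos: [0.4465, -0.0754, 0.2461]
ee_rot: [-3.138, -0.001, 1.592]
wrist_force: [0.5, 0.6, 0.7]
width: 0.0008
finger_force: 0.0
bottle top [0.157  0.1583 0.1608]
```

Two steps done. Third and fourth strokes.

```bash
python3 -m handwheel '[[[0,0,0],[0,0,-0.3],1],[[0,0,0],[0,0,-0.3],1],[[0,0,0],[0,0,-0.4],1],[[0,0,0],[0,0,-0.4],1],[[0,0,0],[0,0,-0.4],1]]'
python3 -m handwheel '[[[0,0,0],[0,0,-0.4],1],[[0,0,0],[0,0,-0.4],1],[[0,0,0],[0,0,-0.14],1],[[0,0,0],[0,0,0],1],[[0,0,0],[0,0,0],1]]'
python3 -m handwheel '[[[0,0,0],[0,0,0.4],1],[[0,0,0],[0,0,0.6],1],[[0,0,0],[0,0,0.6],1],[[0,0,0],[0,0,0.6],1],[[0,0,0],[0,0,0.54],1]]'
python3 -m handwheel '[[[0,0,0],[0,0,0],1],[[0,0,0],[0,0,0],1],[[0,0,0],[0,0,0],1],[[0,0,0],[0,0,0],1]]'
python3 tz.py
python3 -m handwheel '[[[0,0,0],[0,0,-0.3],1],[[0,0,0],[0,0,-0.3],1],[[0,0,0],[0,0,-0.4],1],[[0,0,0],[0,0,-0.4],1],[[0,0,0],[0,0,-0.4],1]]'
python3 -m handwheel '[[[0,0,0],[0,0,-0.4],1],[[0,0,0],[0,0,-0.4],1],[[0,0,0],[0,0,-0.14],1],[[0,0,0],[0,0,0],1],[[0,0,0],[0,0,0],1]]'
python3 -m handwheel '[[[0,0,0],[0,0,0.4],1],[[0,0,0],[0,0,0.6],1],[[0,0,0],[0,0,0.6],1],[[0,0,0],[0,0,0.6],1],[[0,0,0],[0,0,0.54],1]]'
python3 -m handwheel '[[[0,0,0],[0,0,0],1],[[0,0,0],[0,0,0],1],[[0,0,0],[0,0,0],1],[[0,0,0],[0,0,0],1]]'
python3 tz.py
```

```text
time: 27.9
tool_pos: [0.4461, -0.0758, 0.1584]
ee_rot: [-3.14, 0.001, 1.592]
wrist_force: [-6.4, 0.9, 12.3]
width: 0.0005
finger_force: 5.8
time: 28.4
tool_pos: [0.4453, -0.0758, 0.1131]
ee_rot: [-3.138, 0.001, 1.592]
wrist_force: [-9.6, 0.7, 17.6]
width: 0.0007
finger_force: 9.2
time: 28.9
tool_pos: [0.447, -0.0756, 0.2483]
ee_rot: [-3.141, -0.0, 1.592]
wrist_force: [0.1, -0.6, 0.3]
width: 0.0005
finger_force: 0.0
time: 29.3
tool_pos: [0.4465, -0.0755, 0.2461]
ee_rot: [-3.138, -0.001, 1.592]
wrist_force: [-0.6, 0.0, -0.0]
width: 0.0003
finger_force: 0.0
bottle top [0.1712 0.1727 0.1743]
time: 29.85
tool_pos: [0.4461, -0.0758, 0.1584]
ee_rot: [-3.14, 0.001, 1.592]
wrist_force: [-6.3, 0.3, 11.2]
width: 0.0002
finger_force: 5.7
time: 30.35
tool_pos: [0.4452, -0.0758, 0.1131]
ee_rot: [-3.138, 0.001, 1.592]
wrist_force: [-9.0, 1.7, 16.9]
width: 0.0005
finger_force: 9.2
time: 30.85
tool_pos: [0.447, -0.0756, 0.2483]
ee_rot: [-3.141, -0.0, 1.592]
wrist_force: [-0.1, -0.6, 0.2]
width: 0.0001
finger_force: 0.0
time: 31.25
tool_pos: [0.4465, -0.0754, 0.2461]
ee_rot: [-3.138, -0.001, 1.592]
wrist_force: [0.3, -0.2, -0.5]
width: -0.0
finger_force: 0.0
bottle top [0.1857 0.1874 0.1899]
```

```bash
python3 -m handwheel '[[[0,0,0],[0,0,-0.3],1],[[0,0,0],[0,0,-0.3],1],[[0,0,0],[0,0,-0.4],1],[[0,0,0],[0,0,-0.4],1],[[0,0,0],[0,0,-0.4],1]]'
python3 -m handwheel '[[[0,0,0],[0,0,-0.4],1],[[0,0,0],[0,0,-0.4],1],[[0,0,0],[0,0,-0.14],1],[[0,0,0],[0,0,0],1],[[0,0,0],[0,0,0],1]]'
python3 -m handwheel '[[[0,0,0],[0,0,0.4],1],[[0,0,0],[0,0,0.6],1],[[0,0,0],[0,0,0.6],1],[[0,0,0],[0,0,0.6],1],[[0,0,0],[0,0,0.54],1]]'
python3 -m handwheel '[[[0,0,0],[0,0,0],1],[[0,0,0],[0,0,0],1],[[0,0,0],[0,0,0],1],[[0,0,0],[0,0,0],1]]'
python3 tz.py
python3 -m handwheel '[[[0,0,0],[0,0,-0.2],1],[[0,0,0],[0,0,-0.2],1],[[0,0,0],[0,0,-0.1],1],[[0,0,0],[0,0,0],1]]'
python3 -m handwheel '[[[0,0,0],[0,0,-0.1],1],[[0,0,0],[0,0,0],1]]'
python3 tz.py
```

```text
time: 31.8
tool_pos: [0.4461, -0.0758, 0.1584]
ee_rot: [-3.14, 0.001, 1.592]
wrist_force: [-6.1, 0.6, 13.1]
width: 0.0005
finger_force: 5.8
time: 32.3
tool_pos: [0.4452, -0.0758, 0.1131]
ee_rot: [-3.138, 0.001, 1.592]
wrist_force: [-10.4, 0.9, 17.7]
width: 0.0007
finger_force: 9.2
time: 32.8
tool_pos: [0.447, -0.0756, 0.2483]
ee_rot: [-3.141, -0.0, 1.592]
wrist_force: [0.2, 0.6, -0.5]
width: 0.0005
finger_force: 0.0
time: 33.2
tool_pos: [0.4465, -0.0754, 0.2461]
ee_rot: [-3.138, -0.001, 1.592]
wrist_force: [0.6, 0.0, 0.0]
width: 0.0006
finger_force: 0.0
bottle top [0.2002 0.2023 0.2046]
time: 33.65
tool_pos: [0.4466, -0.0755, 0.2217]
ee_rot: [-3.139, -0.001, 1.592]
wrist_force: [0.0, -0.0, -0.2]
width: 0.0006
finger_force: 0.0
time: 33.85
tool_pos: [0.4472, -0.0757, 0.218]
ee_rot: [-3.141, -0.0, 1.592]
wrist_force: [-0.3, 0.2, -0.2]
width: 0.0005
finger_force: 0.0
bottle top [0.2002 0.2022 0.2035]
```

```bash
python3 -m handwheel '[[[0,0,0],[0,0,0.5],1],[[0,0,0],[0,0,0.6],0.8],[[0,0,0],[0,0.3,0.6],0.5],[[0,0,0],[0,0.6,0],0.4],[[0,0,0],[0.1,0.8,0],0.4]]'
python3 -m handwheel '[[[0,0,0],[0.2,0.8,0],0.4],[[0,0,0],[0.3,0.8,0],0.4],[[0,0,0],[0.3,0.8,0],0.4],[[0,0,0],[0.3,0.8,0],0.4],[[0,0,0],[0.3,0.8,0],0.4]]'
python3 -m handwheel '[[[0,0,0],[0.2,0.8,-0.2],0.4],[[0,0,0],[0,0.8,-0.2],0.4],[[0,0,0],[0,0.6,-0.3],0.4],[[0,0,0],[0,0,0],0.4],[[0,0,0],[0,0,0],0.4]]'
cat > pin.py <<'E'
from h import *
import sys
s=snap('wrist',sys.argv[1]); w=cloud(s); im=s[0].astype(int); X,Y,Z=w[...,0],w[...,1],w[...,2]
r=(im[...,0]>90)&(im[...,1]<50)&(im[...,2]<50)&(X>.3)&(X<.72)&(Z>-.01)&(Z<.2)
n,l,st,_=cv2.connectedComponentsWithStats(r.astype(np.uint8)); i=1+st[1:,4].argmax(); p=w[l==i]
print(st[i],p.mean(0).round(4),p.max(0).round(3))
p=p[p[:,2]>np.percentile(p[:,2],90)-.007]; print('top',len(p),p.mean(0).round(4),cv2.minAreaRect(p[:,:2].astype(np.float32)*1000))
c=p.mean(0); d2=np.hypot(X-c[0],Y-c[1])
q=(Z>c[2]-.023)&(Z<c[2]+.005)&(d2>.034)&(d2<.08)&(im.min(2)>60)
n,l,st,_=cv2.connectedComponentsWithStats(q.astype(np.uint8))
for i in range(1,n):
    if st[i,4]>20:
        t=w[l==i]; v=t.mean(0)-c; print('shank?',st[i],t.mean(0).round(4),'dir deg',np.degrees(np.arctan2(v[1],v[0])).round(1))
E
python3 pin.py w6; python3 tz.py
```

```text
time: 34.4
tool_pos: [0.453, 0.0091, 0.3056]
ee_rot: [3.137, 0.001, 1.589]
wrist_force: [0.5, -0.3, -0.6]
width: 0.029
finger_force: 0.0
time: 34.9
tool_pos: [0.5229, 0.2111, 0.304]
ee_rot: [3.14, -0.0, 1.592]
wrist_force: [-0.3, -0.5, 1.3]
width: 0.0565
finger_force: 0.0
time: 35.4
tool_pos: [0.5322, 0.3195, 0.268]
ee_rot: [-3.141, 0.001, 1.593]
wrist_force: [0.4, -0.6, 0.1]
width: 0.0564
finger_force: 0.0
bottle top [0.2004 0.2023 0.204 ]Traceback (most recent call last):
  File "pin.py", line 5, in <module>
    n,l,st,_=cv2.connectedComponentsWithStats(r.astype(np.uint8)); i=1+st[1:,4].argmax(); p=w[l==i]
                                                                       ~~~~~~~~~~~~~~~^^
ValueError: attempt to get argmax of an empty sequence
```

View pics/w6.png

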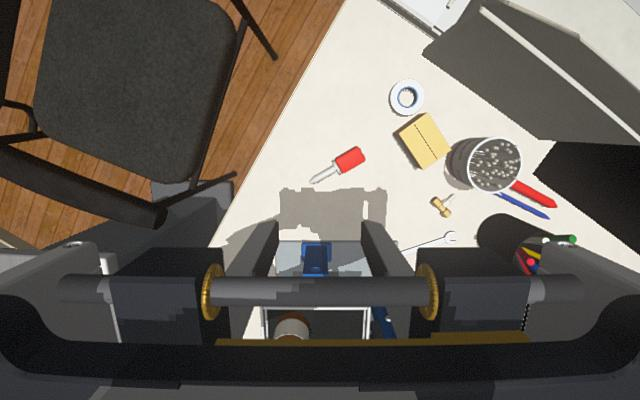

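```bash
sed -i "s/^r=.*/r=(im[...,0]-im[...,1]>80)\&(im[...,0]-im[...,2]>80)\&(X>.3)\&(X<.72)\&(Z>-.01)\&(Z<.25)/" pin.py; python3 pin.py w6
```

```text
[335 146  29  26 438] [0.5776 0.3475 0.0256] [0.599 0.366 0.028]
top 437 [0.5776 0.3474 0.0256] ((577.7915649414062, 347.3380126953125), (40.693233489990234, 25.31114959716797), 32.547698974609375)
shank? [391 131   9  11  39] [0.6469 0.3829 0.0189] dir deg 27.1
shank? [308 166  23  17 176] [0.5341 0.3208 0.0173] dir deg -148.5
```

Wrist view: pin lies free at (350,160), shank pointing lower left toward (313,180). Handle centre is (0.578, 0.347), axis at 32°. Rotating the tool and approaching.

```bash
python3 -m handwheel '[[[0,0,-0.09],[0.1,0,-0.2],0.4],[[0,0,-0.09],[0.1,0.1,-0.3],0.4],[[0,0,-0.09],[0.1,0.1,-0.3],0.4],[[0,0,-0.09],[0.1,0.1,-0.3],0.4],[[0,0,-0.09],[0.1,0.1,-0.3],0.4]]'
python3 -m handwheel '[[[0,0,-0.09],[0.1,0.1,-0.3],0.4],[[0,0,-0.09],[0.1,0.06,-0.3],0.4],[[0,0,-0.025],[0.2,0,-0.3],0.4],[[0,0,0],[0,0,0],0.4],[[0,0,0],[0,0,0],0.4]]'
python3 pin.py w7
```

```text
time: 36.05
tool_pos: [0.5584, 0.3381, 0.1995]
ee_rot: [3.14, -0.002, 0.877]
wrist_force: [0.5, 0.3, -0.2]
width: 0.0563
finger_force: 0.0
time: 36.55
tool_pos: [0.5777, 0.3463, 0.1543]
ee_rot: [3.141, -0.0, 0.563]
wrist_force: [-0.2, 0.7, 0.8]
width: 0.0563
finger_force: 0.0
[309 176  21  34 704] [0.5788 0.3473 0.0258] [0.6   0.365 0.028]
top 704 [0.5788 0.3473 0.0258] ((578.5709838867188, 347.05731201171875), (38.51493835449219, 22.866981506347656), 31.989662170410156)
shank? [314 219  11  30 293] [0.5357 0.3202 0.0172] dir deg -147.8
```

```bash
python3 -m handwheel '[[[0,0,0],[0.02,0.02,-0.6],0.4],[[0,0,0],[0,0,-0.7],0.4],[[0,0,0],[0,0,-0.6],0.4],[[0,0,0],[0,0,-0.4],0.4],[[0,0,0],[0,0,-0.16],0.4]]'
python3 -m handwheel '[[[0,0,0],[0,0,0],0.4],[[0,0,0],[0,0,0],0.4],[[0,0,0],[0,0,0],1],[[0,0,0],[0,0,0],1],[[0,0,0],[0,0,0],1]]'
python3 -m handwheel '[[[0,0,0],[0,0,0],1],[[0,0,0],[0,0,0],1],[[0,0,0],[0,0,0],1],[[0,0,0],[0,0,0],1]]'
```

```text
time: 37.1
tool_pos: [0.5773, 0.3477, 0.0291]
ee_rot: [-3.141, 0.003, 0.564]
wrist_force: [-0.3, -0.2, -0.5]
width: 0.0565
finger_force: 0.0
time: 37.6
tool_pos: [0.5789, 0.3486, 0.0316]
ee_rot: [3.141, -0.002, 0.563]
wrist_force: [0.6, 1.0, -0.3]
width: 0.0355
finger_force: 0.0
time: 38.0
tool_pos: [0.5787, 0.3485, 0.031]
ee_rot: [3.141, -0.001, 0.563]
wrist_force: [-0.1, -0.6, 2.2]
width: 0.0038
finger_force: 1.3
```

The grip closed to 4 mm, so the grasp missed and the pin was probably knocked. Opening and looking again.

```bash
python3 -m handwheel '[[[0,0,0],[0,0,0],0.4],[[0,0,0],[0,0,0],0.4],[[0,0,0],[0,0,0.5],0.4],[[0,0,0],[0,0,0.8],0.4],[[0,0,0],[0,0,0.9],0.4]]'
python3 -m handwheel '[[[0,0,0],[0,0,0.9],0.4],[[0,0,0],[0,0,0],0.4],[[0,0,0],[0,0,0],0.4]]'
python3 pin.py w8
```

```text
time: 38.5
tool_pos: [0.5768, 0.3475, 0.1384]
ee_rot: [-3.141, 0.006, 0.563]
wrist_force: [0.6, 0.9, 0.1]
width: 0.0405
finger_force: 0.0
time: 38.8
tool_pos: [0.5788, 0.3486, 0.1867]
ee_rot: [3.141, -0.003, 0.563]
wrist_force: [-0.4, 0.4, -1.3]
width: 0.0562
finger_force: 0.0
[310 174  20  31 574] [0.5783 0.3477 0.0259] [0.599 0.366 0.028]
top 574 [0.5783 0.3477 0.0259] ((577.9295654296875, 347.5609436035156), (38.58110427856445, 23.4416446685791), 33.12665557861328)
shank? [316 213  10  28 239] [0.5357 0.3195 0.0174] dir deg -146.5
```

View pics/w8.png

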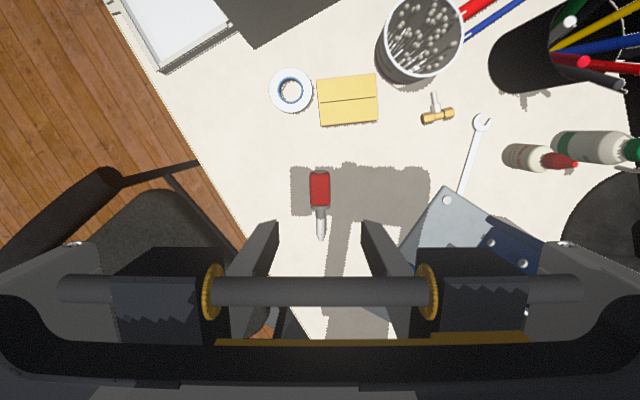

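The pin hasn't moved. The lever stop and the bottle widths also fit if the fingertips reach about 20 mm less than stated, so the fingers closed above the handle. I'll go lower, watching the force.

```bash
python3 -m handwheel '[[[0,0,0],[0,0,-0.6],0.4],[[0,0,0],[0,0,-0.8],0.4],[[0,0,0],[0,0,-0.8],0.4],[[0,0,0],[0,0,-0.6],0.4],[[0,0,0],[0,0,-0.3],0.4]]'
python3 -m handwheel '[[[0,0,0],[0,0,-0.1],0.4],[[0,0,0],[0,0,-0.1],0.4],[[0,0,0],[0,0,0],0.4],[[0,0,0],[0,0,0],0.4]]'
python3 -m handwheel '[[[0,0,0],[0,0,-0.06],0.4],[[0,0,0],[0,0,0],0.4],[[0,0,0],[0,0,0],0.4]]'
python3 -m handwheel '[[[0,0,0],[0,0,-0.06],0.4],[[0,0,0],[0,0,0],0.4],[[0,0,0],[0,0,0],0.4]]'
```

```text
time: 39.35
tool_pos: [0.5741, 0.3462, 0.0226]
ee_rot: [-3.14, 0.013, 0.563]
wrist_force: [0.1, 0.5, -0.9]
width: 0.0564
finger_force: 0.0
time: 39.75
tool_pos: [0.5795, 0.3489, 0.0224]
ee_rot: [3.141, -0.003, 0.563]
wrist_force: [0.1, -0.3, -0.6]
width: 0.0565
finger_force: 0.0
time: 40.05
tool_pos: [0.5785, 0.3484, 0.0179]
ee_rot: [3.141, -0.001, 0.563]
wrist_force: [0.1, -0.2, 0.1]
width: 0.0559
finger_force: 0.0
time: 40.35
tool_pos: [0.5782, 0.3482, 0.0142]
ee_rot: [3.142, 0.001, 0.563]
wrist_force: [0.4, -0.0, -0.2]
width: 0.0565
finger_force: 0.0
```

```bash
python3 -m handwheel '[[[0,0,0],[0,0,-0.06],0.4],[[0,0,0],[0,0,0],0.4],[[0,0,0],[0,0,0],0.4]]'
python3 -m handwheel '[[[0,0,0],[0,0,-0.04],0.4],[[0,0,0],[0,0,0],0.4],[[0,0,0],[0,0,0],0.4]]'
python3 -m handwheel '[[[0,0,0],[0,0,0],1],[[0,0,0],[0,0,0],1],[[0,0,0],[0,0,0],1],[[0,0,0],[0,0,0],1],[[0,0,0],[0,0,0],1]]'
python3 -m handwheel '[[[0,0,0],[0,0,0],1],[[0,0,0],[0,0,0],1]]'
```

```text
time: 40.65
tool_pos: [0.5782, 0.3482, 0.0112]
ee_rot: [3.142, 0.0, 0.563]
wrist_force: [0.2, -0.3, 0.1]
width: 0.0562
finger_force: 0.0
time: 40.95
tool_pos: [0.5783, 0.3483, 0.0093]
ee_rot: [3.142, 0.0, 0.563]
wrist_force: [0.2, 0.3, -0.8]
width: 0.0564
finger_force: 0.0
time: 41.45
tool_pos: [0.5784, 0.3483, 0.0095]
ee_rot: [3.141, 0.0, 0.563]
wrist_force: [0.4, -0.9, -0.3]
width: 0.0257
finger_force: 29.9
time: 41.65
tool_pos: [0.5784, 0.3483, 0.0095]
ee_rot: [3.141, -0.0, 0.563]
wrist_force: [0.1, -0.0, 0.3]
width: 0.0258
finger_force: 29.9
```

Gripped at 25.8 mm. Lifting and turning the pin to the lift's y axis.

```bash
python3 -m handwheel '[[[0,0,0],[0,0,0.3],1],[[0,0,0],[0,0,0.7],1],[[0,0,0],[0,0,0.7],1],[[0,0,0],[0,0,0.7],1],[[0,0,0],[0,0,0.4],1]]'
python3 -m handwheel '[[[0,0,0.09],[-0.1,-0.05,0],1],[[0,0,0.09],[-0.1,-0.05,0],1],[[0,0,0.09],[-0.1,-0.1,0],1],[[0,0,0.09],[-0.1,-0.1,0],1],[[0,0,0.09],[-0.2,-0.1,0],1]]'
python3 -m handwheel '[[[0,0,0.09],[-0.1,-0.1,0],1],[[0,0,0.09],[-0.1,-0.1,0],1],[[0,0,0.025],[-0.17,-0.1,0],1],[[0,0,0],[0,0,0],1],[[0,0,0],[0,0,0],1]]'
python3 - <<'E'
from h import *
for c in('wrist','top','scene'):
    s=snap(c,c+'9'); w=cloud(s); np.save(c+'9.npy',w)
a=cv2.imread('pics/wrist9.png')[100:400,170:470]; b=cv2.imread('pics/top9.png')[130:250,210:360]; d=cv2.imread('pics/scene9.png')[140:260,220:370]
r=lambda q:cv2.resize(q,(375,300),interpolation=2)
cv2.imwrite('pics/c9.png',np.vstack([np.hstack([r(b),r(d)]),np.hstack([cv2.resize(a,(375,300)),r(cv2.imread('pics/wrist9.png'))])]))
E
```

```text
time: 42.15
tool_pos: [0.5796, 0.3489, 0.1548]
ee_rot: [3.141, -0.006, 0.563]
wrist_force: [1.2, -0.4, -1.3]
width: 0.0258
finger_force: 29.9
time: 42.65
tool_pos: [0.5485, 0.3281, 0.1503]
ee_rot: [3.141, -0.001, 1.276]
wrist_force: [-0.0, -0.4, -1.4]
width: 0.0257
finger_force: 29.9
time: 43.15
tool_pos: [0.5301, 0.3134, 0.1503]
ee_rot: [3.14, -0.001, 1.591]
wrist_force: [0.4, -1.2, -0.9]
width: 0.026
finger_force: 29.9
```

View pics/c9.png

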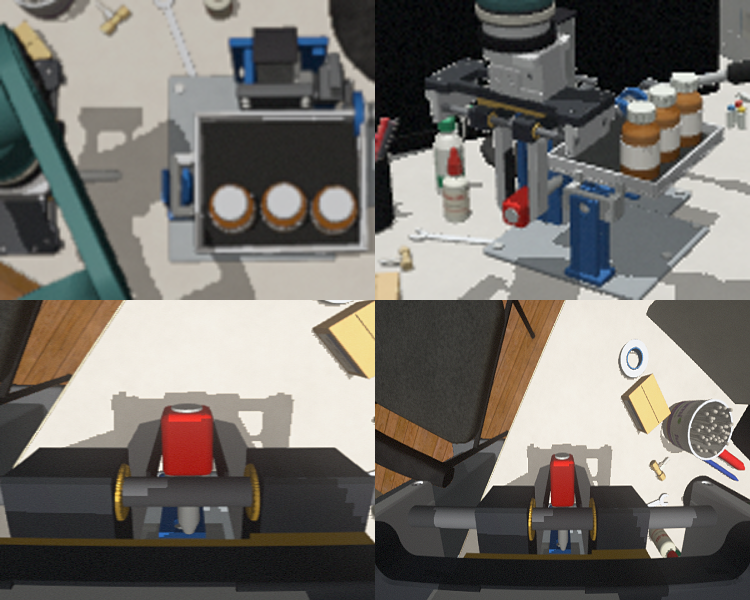

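Pin in hand, level and pointing at the fork. In the top crop the shank is at (100,175), the fork cheeks at about (168–185,190). Measuring the relative offset.

```bash
python3 - <<'E'
from h import *
for c in('top','scene','wrist'):
    w=np.load(c+'9.npy'); im=cv2.imread('pics/%s9.png'%c).astype(int); X,Y,Z=w[...,0],w[...,1],w[...,2]
    sh=(Z>.135)&(Z<.17)&(abs(X-.53)<.03)&(Y>.235)&(Y<.285)&(im[...,2]-im[...,1]<60)
    p=w[sh]; 
    if len(p)>8: print(c,'shank',len(p),p.mean(0).round(4),p.min(0).round(3),p.max(0).round(3),np.polyfit(p[:,1],p[:,0],1).round(3),np.polyfit(p[:,1],p[:,2],1).round(3))
    red=(im[...,2]-im[...,1]>70)&(im[...,2]-im[...,0]>70)&(Z>.11)&(Z<.18)&(abs(X-.53)<.05)&(Y>.25)&(Y<.36)
    p=w[red]; 
    if len(p): print(c,'red',len(p),p.mean(0).round(4),p.min(0).round(3),p.max(0).round(3))
    bl=(im[...,0]-im[...,2]>40)&(Z>.06)&(Z<.125)&(Y>.165)&(Y<.22)&(abs(X-.53)<.035)
    p=w[bl]
    for lo in np.arange(.168,.215,.003):
        q=p[(p[:,1]>=lo)&(p[:,1]<lo+.003)]
        if len(q)>2: print('  fork y',lo.round(3),len(q),'x',q[:,0].min().round(4),q[:,0].max().round(4),'z',q[:,2].min().round(3),q[:,2].max().round(3))
w=np.load('top9.npy'); Z=w[...,2]; im=cv2.imread('pics/top9.png').astype(int)
m=(Z>.11)&(Z<.145)&(w[...,0]>.44)&(w[...,0]<.62)&(w[...,1]>-.03)&(w[...,1]<.2)&(im.min(2)>90)
m=(Z>.112)&(Z<.145)&(w[...,0]>.44)&(w[...,0]<.605)&(w[...,1]>-.03)&(w[...,1]<.18)
print('tray',cv2.minAreaRect(w[m][:,:2].astype(np.float32)*1000))
fr=w[m&(w[...,0]<.475)]; 
ys=np.arange(0,.17,.01); e=[fr[(abs(fr[:,1]-y)<.005)][:,0].min() for y in ys]; print('front edge slope',np.polyfit(ys,e,1))
E
```

```text
top shank 80 [0.5313 0.2602 0.1572] [0.525 0.24  0.149] [0.537 0.282 0.164] [-0.004  0.532] [0.071 0.139]
  fork y 0.174 19 x 0.5126 0.5443 z 0.068 0.112
  fork y 0.177 15 x 0.5121 0.5438 z 0.089 0.116
  fork y 0.18 14 x 0.5124 0.5436 z 0.092 0.115
  fork y 0.192 3 x 0.4963 0.4995 z 0.088 0.118
  fork y 0.198 13 x 0.5126 0.5435 z 0.107 0.116
  fork y 0.201 13 x 0.5125 0.5433 z 0.105 0.114
scene shank 32 [0.5278 0.259  0.1565] [0.523 0.241 0.148] [0.536 0.275 0.162] [-0.183  0.575] [0.025 0.15 ]
scene red 91 [0.527  0.3242 0.1613] [0.516 0.298 0.144] [0.541 0.334 0.168]
  fork y 0.174 4 x 0.5153 0.5329 z 0.111 0.112
  fork y 0.177 8 x 0.5117 0.5432 z 0.063 0.113
  fork y 0.18 19 x 0.5116 0.5444 z 0.061 0.113
  fork y 0.183 5 x 0.5101 0.5372 z 0.06 0.114
  fork y 0.195 3 x 0.5128 0.5135 z 0.063 0.083
  fork y 0.198 14 x 0.5113 0.5462 z 0.062 0.113
  fork y 0.201 73 x 0.5099 0.5454 z 0.06 0.114
  fork y 0.204 96 x 0.5099 0.5441 z 0.061 0.113
  fork y 0.207 3 x 0.5078 0.5414 z 0.082 0.102
wrist shank 403 [0.5328 0.2547 0.1585] [0.527 0.24  0.154] [0.539 0.265 0.161] [-0.026  0.539] [0.082 0.137]
wrist red 2421 [0.5309 0.314  0.1666] [0.518 0.292 0.162] [0.544 0.334 0.169]
  fork y 0.198 70 x 0.5127 0.5466 z 0.093 0.113
  fork y 0.201 117 x 0.5128 0.5464 z 0.08 0.114
  fork y 0.204 99 x 0.5128 0.5463 z 0.076 0.113
tray ((531.8084716796875, 74.19873046875), (145.970458984375, 207.95147705078125), 0.9764038324356079)
front edge slope [-0.02307047  0.46125138]
```

```bash
python3 -m handwheel '[[[0,0,0],[-0.08,0,-0.3],1],[[0,0,0],[0,0,-0.4],1],[[0,0,0],[0,0,-0.3],1],[[0,0,0],[0,0,-0.07],1],[[0,0,0],[0,0,0],1]]'
python3 -m handwheel '[[[0,0,0],[0,-0.3,0],1],[[0,0,0],[0,0,0],1],[[0,0,0],[0,0,0],1],[[0,0,0],[0,0,0],1]]'
cat > al.py <<'E'
from h import *
import sys
for c in('top','scene','wrist'):
    o=robot.get_obs()['tool_pos']; s=snap(c,c+sys.argv[1]); w=cloud(s); im=s[0][:,:,::-1].astype(int); X,Y,Z=w[...,0],w[...,1],w[...,2]
    print(c,'tcp',o.round(4))
    sh=(Z>.085)&(Z<.12)&(abs(X-.53)<.025)&(Y>.215)&(Y<o[1]-.03)&(im[...,2]-im[...,1]<60)&(im[...,0]-im[...,2]<40)
    p=w[sh]
    for lo in np.arange(.215,.29,.005):
        q=p[(p[:,1]>=lo)&(p[:,1]<lo+.005)]
        if len(q)>2: print('  shank y',lo.round(3),len(q),'x',q[:,0].min().round(4),q[:,0].max().round(4),'z',q[:,2].max().round(4))
    red=(im[...,2]-im[...,1]>70)&(im[...,2]-im[...,0]>70)&(Z>.07)&(Z<.13)&(abs(X-.53)<.03)&(abs(Y-o[1])<.03)
    p=w[red]
    if len(p): print('  red',len(p),p.mean(0).round(4),np.percentile(p,3,0).round(4),np.percentile(p,97,0).round(4))
    bl=(im[...,0]-im[...,2]>40)&(Z>.095)&(Z<.125)&(Y>.195)&(Y<.21)&(abs(X-.53)<.03)
    p=w[bl]; 
    if len(p): print('  fork',len(p),'x',np.percentile(p[:,0],[2,98]).round(4),'ymax',p[:,1].max().round(4),'ztop',np.percentile(p[:,2],[50,95]).round(4))
E
python3 al.py a
```

```text
time: 43.8
tool_pos: [0.5255, 0.3131, 0.095]
ee_rot: [-3.14, 0.001, 1.592]
wrist_force: [0.6, 0.1, -1.4]
width: 0.026
finger_force: 29.9
time: 44.2
tool_pos: [0.5263, 0.2983, 0.0968]
ee_rot: [3.14, -0.001, 1.592]
wrist_force: [-1.1, 0.3, -1.0]
width: 0.0257
finger_force: 29.9
top tcp [0.5263 0.2983 0.0968]
  shank y 0.225 6 x 0.5239 0.5306 z 0.1096
  shank y 0.23 8 x 0.5235 0.5315 z 0.1066
  shank y 0.235 8 x 0.5235 0.5314 z 0.1059
  shank y 0.24 10 x 0.5212 0.5312 z 0.1135
  shank y 0.245 10 x 0.5209 0.5311 z 0.1092
  shank y 0.25 9 x 0.5211 0.5308 z 0.1081
  shank y 0.255 10 x 0.521 0.5314 z 0.1117
  fork 27 x [0.5127 0.5439] ymax 0.2021 ztop [0.1095 0.114 ]
scene tcp [0.5261 0.2984 0.0965]
  shank y 0.225 3 x 0.524 0.528 z 0.1032
  shank y 0.235 6 x 0.5205 0.5284 z 0.108
  shank y 0.24 6 x 0.5218 0.5283 z 0.1073
  shank y 0.245 3 x 0.522 0.5292 z 0.1053
  shank y 0.25 7 x 0.5197 0.5242 z 0.1075
  shank y 0.255 3 x 0.5214 0.5226 z 0.1074
  red 95 [0.5226 0.3075 0.1086] [0.5122 0.2861 0.0924] [0.5354 0.3185 0.1146]
  fork 45 x [0.5114 0.5438] ymax 0.2085 ztop [0.1045 0.1126]
wrist tcp [0.526  0.2984 0.0964]
  shank y 0.225 37 x 0.5258 0.533 z 0.1043
  shank y 0.23 52 x 0.5243 0.5342 z 0.1057
  shank y 0.235 108 x 0.5227 0.5349 z 0.1072
  shank y 0.24 109 x 0.5227 0.5348 z 0.1074
  shank y 0.245 94 x 0.5227 0.5347 z 0.1073
  red 2424 [0.5268 0.299  0.1126] [0.5153 0.2795 0.1107] [0.5382 0.3172 0.114 ]
```

```bash
python3 -m handwheel '[[[0,0,0],[0,-0.2,0],1],[[0,0,0],[0.01,-0.2,0],1],[[0,0,0],[0,-0.1,0],1],[[0,0,0],[0,0,0],1],[[0,0,0],[0,0,0],1]]'
python3 -m handwheel '[[[0,0,0],[0,-0.1,0],1],[[0,0,0],[0,-0.1,0],1],[[0,0,0],[0,0,0],1],[[0,0,0],[0,0,0],1]]'
```

```text
time: 44.85
tool_pos: [0.5264, 0.2731, 0.096]
ee_rot: [3.141, -0.0, 1.592]
wrist_force: [-0.1, 0.4, -2.3]
width: 0.0261
finger_force: 29.9
time: 45.25
tool_pos: [0.5264, 0.2632, 0.096]
ee_rot: [3.142, -0.0, 1.592]
wrist_force: [0.1, 0.2, -0.5]
width: 0.0256
finger_force: 29.9
```

```bash
python3 -m handwheel '[[[0,0,0],[0.01,-0.1,0.01],1],[[0,0,0],[0,-0.1,0],1],[[0,0,0],[0,0,0],1],[[0,0,0],[0,0,0],1]]'
python3 -m handwheel '[[[0,0,0],[0.01,-0.1,0],1],[[0,0,0],[0,-0.1,0],1],[[0,0,0],[0,0,0],1],[[0,0,0],[0,0,0],1]]'
python3 -m handwheel '[[[0,0,0],[0,-0.1,0],1],[[0,0,0],[0,0,0],1],[[0,0,0],[0,0,0],1]]'
```

```text
time: 45.65
tool_pos: [0.5269, 0.2531, 0.0965]
ee_rot: [3.141, -0.0, 1.592]
wrist_force: [-0.7, -0.7, -1.6]
width: 0.0254
finger_force: 29.9
time: 46.05
tool_pos: [0.5274, 0.2431, 0.0965]
ee_rot: [3.142, -0.0, 1.592]
wrist_force: [-0.5, 0.4, -1.0]
width: 0.0259
finger_force: 29.9
time: 46.35
tool_pos: [0.5274, 0.2382, 0.0965]
ee_rot: [3.141, -0.0, 1.592]
wrist_force: [0.5, 0.0, -0.7]
width: 0.0258
finger_force: 29.9
```

```bash
python3 -m handwheel '[[[0,0,0],[0,-0.06,0],1],[[0,0,0],[0,0,0],1],[[0,0,0],[0,0,0],1]]'
python3 -m handwheel '[[[0,0,0],[0,-0.04,0],1],[[0,0,0],[0,0,0],1],[[0,0,0],[0,0,0],1]]'
python3 -m handwheel '[[[0,0,0],[0,-0.04,0],1],[[0,0,0],[0,0,0],1],[[0,0,0],[0,0,0],1]]'
```

```text
time: 46.65
tool_pos: [0.5273, 0.2352, 0.0964]
ee_rot: [3.142, -0.0, 1.592]
wrist_force: [0.4, -1.0, -1.6]
width: 0.026
finger_force: 29.9
time: 46.95
tool_pos: [0.5274, 0.2333, 0.0965]
ee_rot: [3.142, -0.0, 1.592]
wrist_force: [-1.0, -0.4, -0.5]
width: 0.0259
finger_force: 29.9
time: 47.25
tool_pos: [0.5274, 0.2325, 0.0965]
ee_rot: [3.141, -0.002, 1.593]
wrist_force: [0.2, 5.6, -1.3]
width: 0.0258
finger_force: 29.9
```

The force rose to 5.6 N at y = 0.2325, where the head should seat. A slight extra push, then release and back off.

```bash
python3 -m handwheel '[[[0,0,0],[0,-0.03,0],1],[[0,0,0],[0,0,0],1],[[0,0,0],[0,0,0],1]]'
python3 -m handwheel '[[[0,0,0],[0,0,0],0.4],[[0,0,0],[0,0,0],0.4],[[0,0,0],[0,0,0],0.4],[[0,0,0],[0,0,0],0.4]]'
python3 -m handwheel '[[[0,0,0],[0,0,0.3],0.4],[[0,0,0],[0,0,0.6],0.4],[[0,0,0],[0,0.2,0.8],0.4],[[0,0,0],[0,0.7,0.8],0.4],[[0,0,0],[0,0.8,0.8],0.4]]'
python3 -m handwheel '[[[0,0,0],[0,0.8,0],0.4],[[0,0,0],[0,0.4,0],0.4],[[0,0,0],[0,0,0],0.4],[[0,0,0],[0,0,0],0.4]]'
python3 - <<'E'
from h import *
A=[]
for c,(y,x) in(('scene',(150,240)),('top',(140,240)),('wrist',(200,220))):
    s=snap(c,c+'F'); w=cloud(s); im=s[0][:,:,::-1].astype(int); X,Y,Z=w[...,0],w[...,1],w[...,2]
    red=(im[...,2]-im[...,1]>70)&(im[...,2]-im[...,0]>70)&(Z>.07)&(Z<.13)&(abs(X-.53)<.03)&(Y>.19)&(Y<.27)
    p=w[red]
    if len(p): print(c,'red',len(p),p.mean(0).round(4),np.percentile(p,3,0).round(4),np.percentile(p,97,0).round(4))
    m=((Z>.17)&(Z<.22)&(X>.47)&(X<.525)&(Y>.0)&(Y<.17)); print(c,'bottle top',np.percentile(Z[m],97).round(4) if m.any() else '')
    A.append(cv2.resize(s[0][y:y+110,x:x+150,::-1],(400,293)))
cv2.imwrite('pics/F.png',np.vstack([np.hstack(A[:2])]))
E
```

```text
time: 47.55
tool_pos: [0.5274, 0.2325, 0.0967]
ee_rot: [3.141, -0.005, 1.593]
wrist_force: [0.7, 8.5, -2.2]
width: 0.0261
finger_force: 29.9
time: 47.95
tool_pos: [0.5275, 0.2292, 0.0966]
ee_rot: [3.141, 0.001, 1.592]
wrist_force: [-0.0, 0.0, -0.3]
width: 0.0543
finger_force: 0.0
time: 48.45
tool_pos: [0.5277, 0.308, 0.2583]
ee_rot: [3.139, -0.001, 1.59]
wrist_force: [0.5, -0.1, -0.0]
width: 0.0564
finger_force: 0.0
time: 48.85
tool_pos: [0.5273, 0.3677, 0.2549]
ee_rot: [3.141, 0.001, 1.592]
wrist_force: [-0.5, 0.2, -0.3]
width: 0.0564
finger_force: 0.0
scene red 140 [0.5218 0.2423 0.1018] [0.5135 0.2223 0.0875] [0.5368 0.2601 0.1096]
scene bottle top 0.2028
top red 141 [0.5276 0.2381 0.1055] [0.5159 0.2198 0.0993] [0.5393 0.2564 0.1106]
top bottle top 0.2042
wrist red 120 [0.5285 0.2559 0.1043] [0.5178 0.2521 0.1019] [0.5405 0.2595 0.1061]
wrist bottle top
```

View pics/F.png

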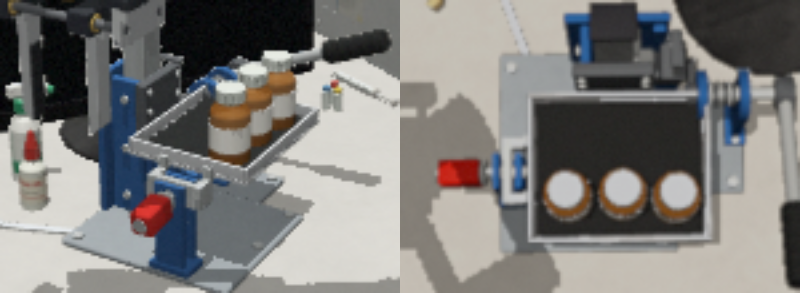

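In the crops the tray is up with all three bottles upright, and the pin is through the fork. But the red handle (scene crop (150,215), top crop (460,172)) sits about 6–10 mm further out than when seated, and droops slightly. I'll push it home with closed fingertips on the handle end.

```bash
python3 -m handwheel '[[[0,0,0],[0,-0.5,-0.5],1],[[0,0,0],[0,-0.5,-0.8],1],[[0,0,0],[0,0,-0.8],1],[[0,0,0],[0,0,-0.7],1],[[0,0,0],[0,0,-0.4],1]]'
python3 -m handwheel '[[[0,0,0],[0,0,0],1],[[0,0,0],[0,-0.3,0],1],[[0,0,0],[0,-0.2,0],1],[[0,0,0],[0,-0.2,0],1],[[0,0,0],[0,0,0],1]]'
python3 -m handwheel '[[[0,0,0],[0,-0.1,0],1],[[0,0,0],[0,0,0],1],[[0,0,0],[0,0,0],1]]'
python3 -m handwheel '[[[0,0,0],[0,-0.08,0],1],[[0,0,0],[0,0,0],1],[[0,0,0],[0,0,0],1]]'
```

```text
time: 49.5
tool_pos: [0.5258, 0.3154, 0.0908]
ee_rot: [-3.137, 0.003, 1.59]
wrist_force: [-0.0, -0.9, 0.4]
width: 0.0195
finger_force: 0.0
time: 50.0
tool_pos: [0.5283, 0.2816, 0.0962]
ee_rot: [3.139, -0.0, 1.59]
wrist_force: [-0.4, -0.0, 0.4]
width: 0.0006
finger_force: 0.0
time: 50.3
tool_pos: [0.5274, 0.2782, 0.0946]
ee_rot: [3.141, -0.0, 1.592]
wrist_force: [-0.8, 0.5, 0.7]
width: 0.0003
finger_force: 0.0
time: 50.6
tool_pos: [0.5273, 0.2741, 0.0943]
ee_rot: [-3.142, 0.0, 1.592]
wrist_force: [-0.1, 0.1, -0.3]
width: 0.0003
finger_force: 0.0
```

```bash
python3 -m handwheel '[[[0,0,0],[0,-0.08,0],1],[[0,0,0],[0,0,0],1],[[0,0,0],[0,0,0],1]]'
python3 -m handwheel '[[[0,0,0],[0,-0.06,0],1],[[0,0,0],[0,0,0],1],[[0,0,0],[0,0,0],1]]'
python3 -m handwheel '[[[0,0,0],[0,-0.06,0],1],[[0,0,0],[0,0,0],1],[[0,0,0],[0,0,0],1]]'
python3 -m handwheel '[[[0,0,0],[0,-0.06,0],1],[[0,0,0],[0,0,0],1],[[0,0,0],[0,0,0],1]]'
```

```text
time: 50.9
tool_pos: [0.5274, 0.27, 0.0944]
ee_rot: [3.142, -0.0, 1.592]
wrist_force: [-0.1, -0.5, 0.1]
width: 0.0006
finger_force: 0.0
time: 51.2
tool_pos: [0.5274, 0.2671, 0.0945]
ee_rot: [3.141, -0.0, 1.592]
wrist_force: [-0.2, 0.2, 0.1]
width: 0.0
finger_force: 0.2
time: 51.5
tool_pos: [0.5274, 0.264, 0.0945]
ee_rot: [3.141, 0.0, 1.592]
wrist_force: [-0.7, 0.3, 0.1]
width: 0.0007
finger_force: 0.4
time: 51.8
tool_pos: [0.5275, 0.2633, 0.0954]
ee_rot: [3.14, -0.005, 1.593]
wrist_force: [-0.1, 5.4, 1.8]
width: 0.0007
finger_force: 2.9
```

```bash
python3 -m handwheel '[[[0,0,0],[0,-0.06,0],1],[[0,0,0],[0,0,0],1],[[0,0,0],[0,0,0],1]]'
python3 -m handwheel '[[[0,0,0],[0,0.15,0],1],[[0,0,0],[0,0.4,0],1],[[0,0,0],[0,0.4,0.5],1],[[0,0,0],[0,0.5,0.8],1],[[0,0,0],[0,0.5,0.8],1]]'
python3 -m handwheel '[[[0,0,0],[0,0.5,0.6],1],[[0,0,0],[0,0.5,0],1],[[0,0,0],[0,0,0],1],[[0,0,0],[0,0,0],1]]'
cat > fin.py <<'E'
from h import *
import sys
A=[]
for c,(y,x) in(('scene',(205,270)),('top',(180,240)),('wrist',(200,270))):
    s=snap(c,c+sys.argv[1]); w=cloud(s); im=s[0][:,:,::-1].astype(int); X,Y,Z=w[...,0],w[...,1],w[...,2]
    near=(Z>.06)&(Z<.13)&(abs(X-.53)<.03)
    red=(im[...,2]-im[...,1]>70)&(im[...,2]-im[...,0]>70)&near&(Y>.19)&(Y<.29)
    bl=(im[...,0]-im[...,2]>40)&near&(Z>.09)&(Y>.19)&(Y<.22)
    hd=near&(Z>.085)&(Y>.2)&(Y<.23)&(abs(im[...,0]-im[...,2])<25)
    for n,k in(('red',red),('blue',bl),('steel',hd)):
        p=w[k]
        if len(p)>4: print(c,n,len(p),p.mean(0).round(4),np.percentile(p,3,0).round(4),np.percentile(p,97,0).round(4))
    A.append(cv2.resize(s[0][y:y+50,x:x+65,::-1],(390,300),interpolation=2))
cv2.imwrite('pics/%s.png'%sys.argv[1],np.hstack(A[:2]))
print(robot.get_obs()['time'])
E
python3 fin.py G
```

```text
time: 52.1
tool_pos: [0.5277, 0.2628, 0.0965]
ee_rot: [3.139, -0.01, 1.594]
wrist_force: [-0.7, 10.3, 2.7]
width: 0.0006
finger_force: 5.3
time: 52.6
tool_pos: [0.5269, 0.3552, 0.1991]
ee_rot: [-3.139, 0.003, 1.591]
wrist_force: [1.6, 0.5, 0.4]
width: 0.0006
finger_force: 0.0
time: 53.0
tool_pos: [0.5272, 0.405, 0.228]
ee_rot: [-3.14, 0.003, 1.592]
wrist_force: [-0.1, 0.1, -0.0]
width: 0.0005
finger_force: 0.0
scene red 143 [0.5224 0.2372 0.1023] [0.5137 0.2167 0.0868] [0.5381 0.2553 0.1097]
scene blue 46 [0.5239 0.2034 0.1068] [0.5101 0.1991 0.091 ] [0.5424 0.2074 0.1136]
scene steel 12 [0.5235 0.2099 0.1047] [0.5144 0.2044 0.0915] [0.539  0.2148 0.1109]
top red 135 [0.5277 0.2306 0.1064] [0.5161 0.2137 0.0998] [0.5392 0.2485 0.1133]
top blue 29 [0.5284 0.2006 0.1101] [0.513  0.1987 0.1065] [0.543  0.2043 0.1143]
top steel 24 [0.5273 0.2083 0.1054] [0.5121 0.2031 0.0961] [0.5426 0.2153 0.1106]
wrist red 181 [0.5309 0.2386 0.1065] [0.5269 0.2216 0.1017] [0.5358 0.2532 0.1094]
53.15
```

View pics/G.png

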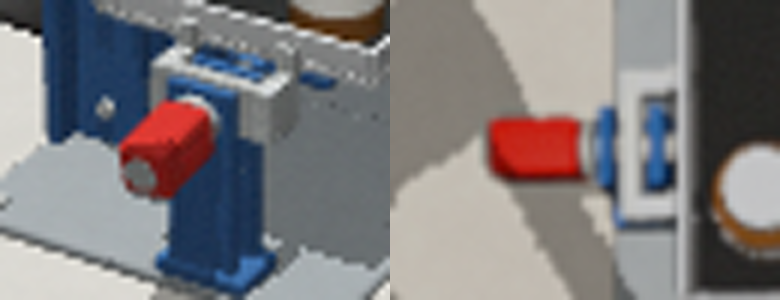

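The head is now against the fork: the handle moved in about 7 mm, and its end at y=0.253 matches the seated value. A short wait to confirm it stays put.

```bash
python3 -m handwheel '[[[0,0,0],[0,0,0.3],1],[[0,0,0],[0,0,0],1],[[0,0,0],[0,0,0],1],[[0,0,0],[0,0,0],1],[[0,0,0],[0,0,0],1]]'
python3 -m handwheel '[[[0,0,0],[0,0,0],1],[[0,0,0],[0,0,0],1],[[0,0,0],[0,0,0],1],[[0,0,0],[0,0,0],1],[[0,0,0],[0,0,0],1]]'
python3 fin.py H; python3 tz.py; python3 - <<'E'
from h import *
w=cloud(snap('top')); X,Y,Z=w[...,0],w[...,1],w[...,2]
m=((Z>.19)&(Z<.215)&(X>.45)&(X<.57)&(Y>-.02)&(Y<.18)).astype(np.uint8)
k,l,st,_=cv2.connectedComponentsWithStats(m)
for i in range(1,k):
    if st[i,4]>10: print(st[i,4],w[l==i].mean(0).round(4))
g=(X>.41)&(X<.49)&(Y>-.1)&(Y<-.06)&(Z>.12); print('lever',w[g].mean(0).round(3),Z[g].max().round(3))
E
```

```text
time: 53.65
tool_pos: [0.5272, 0.4052, 0.2436]
ee_rot: [-3.141, 0.001, 1.592]
wrist_force: [-1.1, -0.7, 0.3]
width: 0.0005
finger_force: 0.0
time: 54.15
tool_pos: [0.5273, 0.4057, 0.2445]
ee_rot: [3.141, -0.0, 1.592]
wrist_force: [0.1, 0.1, -0.5]
width: 0.0005
finger_force: 0.0
scene red 144 [0.5224 0.237  0.1021] [0.5135 0.2168 0.0877] [0.5378 0.2538 0.1103]
scene blue 46 [0.5237 0.2036 0.107 ] [0.5095 0.1994 0.0917] [0.542  0.2081 0.1133]
scene steel 12 [0.5236 0.2097 0.1046] [0.5138 0.2032 0.0922] [0.5416 0.2153 0.1108]
top red 135 [0.528  0.2307 0.106 ] [0.5162 0.2143 0.1011] [0.5393 0.2483 0.1113]
top blue 28 [0.5283 0.2004 0.1109] [0.5126 0.1985 0.1058] [0.5435 0.2038 0.1143]
top steel 24 [0.5273 0.2083 0.1056] [0.5122 0.2032 0.0955] [0.5417 0.216  0.1122]
wrist red 187 [0.532  0.2332 0.1073] [0.5276 0.2174 0.1044] [0.5368 0.2514 0.1098]
wrist steel 16 [0.5288 0.2104 0.1096] [0.5266 0.2074 0.1084] [0.5306 0.213  0.111 ]
54.3
bottle top [0.2005 0.2022 0.2054]
150 [0.4988 0.1292 0.2001]
144 [0.501  0.0785 0.2002]
148 [0.4982 0.0287 0.2005]
lever [ 0.451 -0.078  0.194] 0.212
```

The pin stays put, the bottles are on the raised tray, and the lever is back up.

```bash
python3 -c "
from bench import robot
print(robot.close_job())"
```

```text
the job is handed in; nothing more can be done
None
```

Job handed in: three amber bottles stand upright in the tray, the tray is at its top step after five lever strokes, and the pin is through the fork and lug with its head against the fork (it had backed out about 7 mm at first release and was pushed home again). The hand-in gave no pass or fail verdict.

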